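# Right the toppled oil bottles and load them on the clicking bench carousel

## Robot

A 6-joint arm with a two-finger parallel gripper is mounted at the origin on the work surface. World frame = base frame: x ahead of the robot, y to its left, z up, the work surface at z = 0. Lengths are in m, angles in rad, forces in N, time in s.
With the tool pointing down it reaches from about 0.375 to 0.9 m from the base axis. Payload 3.1 kg.
Tool frame: the origin (TCP) lies on the centre line of the jaws, within the pads' length; the fingertips stand 19 mm ahead of it and the grasp point (between the pads) is the TCP; z points along the fingers, y is the line along which they close (so a half turn about z gives the same grasp; the last joint's range is limited). The gripper opens to 85 mm and grips with 20 to 120 N. Pads are 22 mm wide; open, the fingers measure 114 mm over their backs; the gripper's body (76 mm by 85 mm) begins 54 mm behind the grasp point. The pads swing forward as they close: fully open they stand 13 mm farther back than shut.
Start: joints at [-1.492, 0.527, 1.433, -0, 1.181, -0.178], TCP at [0.159, -0.604, 0.211] pointing down, gripper open.
Joint ranges: [-3.08, 3.08], [-0.75, 2.2], [0.22, 2.44], [-1.43, 4.57], [0, 2.65], [-2.85, 2.85]. Speed limits (rad/s): [2.79, 2.79, 3.14, 3.14, 3.14, 3.14].

## Interface

Orientations are given as a rotation vector (axis times angle).
In Python, from station import robot gives the robot as it stands. The module is installed in compiled form; this text tells all that it offers.
- The arm moves only by the tool jog_arm, never from a script. Its argument "moves" is a list of rows, each a list of 7 numbers: the shift along the tool's x, y, z in m, then the turn, a rotation vector about the tool's x, y, z in degrees, then the closure, from -1 (fully open) to 1 (shut). A call has 1 to 10 rows; each row shifts and turns the commanded pose from where the row before left it, along the tool's axes as they then stand; what a row does not reach is not made up. A row lasts 1/10 s, in which the tool goes at most 50 mm and 8.59 degrees, less where a joint would pass 70% of its speed; a pose out of reach is approached as far as the arm can. A call with a gripper value outside its range is refused whole. The fingers move at their own pace and stop on an object; "squeeze" is the grip in N (left out, the last holds). Time passes only in rows, so rows that do not move let the fingers close. It gives the time, the measured TCP pose, the force, the opening and the grip force at its end, in the units of the state.
- robot.sense(): the state, without advancing time (a new reading comes with each control period).
- robot.grab_frame(name): name is "scene" or "top" or "wrist"; returns a dict with "pixels" (400x640x3 uint8, red, green, blue), "intrinsics" (3x3 intrinsics, pixels), "extrinsics" (4x4, takes a point from world to camera coordinates); the wrist camera has in their place "mount" (4x4, takes a point from camera to tool coordinates, whose origin is the TCP and whose axes are the flange's). Camera axes: x right, y up, looking along -z (the intrinsics and any distortion apply to the point x, -y, -z); pixel columns grow to the right and rows downward; lengths in m; the calibration is good to about 2 mm. A picture is of the moment at which its call begins: read the wrist's pose just before it. There is no depth.
- robot.finish_job(): hands the job in; it is judged then, once.
The state is a dict: "time_s": time; "joints": joint angles; "dq": joint speeds; "joint_torque": joint torques, N m; "tcp_pos": TCP position; "orientation": TCP orientation; "wrist_force": force on the tool from outside, world axes, zero at the start; "ft_torque": the same for the moment, N m; "opening": opening from 0.0 (shut) to 1.0 (fully open); "finger_force": force on a finger pad.
Only numpy, scipy, OpenCV 4.12 (cv2) and the standard library are available. Lean on these libraries where they do the work, as an engineer would, in place of code of your own. Each camera call takes 0.05 s, during which the arm holds its last target. There are 200 camera calls.

## Task

Restock the watchmaker's bottle carousel. For each toppled bottle on the bench, in the order red, yellow, green, blue, black (skip colours that are missing), click the carousel round until the place of that colour is at the white pointer and stand the bottle upright there, centred on its spot and let go, before you turn on to the next. Finish with every bottle standing on its own colour and the bare white place clicked in at the pointer, and leave the other things on the bench where they are.

Things in the scene. Friction and masses are not known exactly. Their poses are not given: they have to be found in the camera images.
- bottle_red: Closed square plastic bottle, red band and red round cap; may be absent. Body 34 x 34 x 60 mm tall (flat sides), cap 22 mm across, 14 mm tall: 74 mm in all, 50 to 100 g. Origin at the centre of its foot; z axis runs from foot to cap. Starts lying on a flat side (axis level, 17 mm above the bench), cap towards the robot (-x) within 30 degrees.
- bottle_yellow: Closed square plastic bottle, yellow band and yellow round cap; may be absent. Body 34 x 34 x 60 mm tall (flat sides), cap 22 mm across, 14 mm tall: 74 mm in all, 50 to 100 g. Origin at the centre of its foot; z axis runs from foot to cap. Starts lying on a flat side (axis level, 17 mm above the bench), cap towards the robot (-x) within 30 degrees.
- bottle_green: Closed square plastic bottle, green band and green round cap; may be absent. Body 34 x 34 x 60 mm tall (flat sides), cap 22 mm across, 14 mm tall: 74 mm in all, 50 to 100 g. Origin at the centre of its foot; z axis runs from foot to cap. Starts lying on a flat side (axis level, 17 mm above the bench), cap towards the robot (-x) within 30 degrees.
- bottle_blue: Closed square plastic bottle, blue band and blue round cap; may be absent. Body 34 x 34 x 60 mm tall (flat sides), cap 22 mm across, 14 mm tall: 74 mm in all, 50 to 100 g. Origin at the centre of its foot; z axis runs from foot to cap. Starts lying on a flat side (axis level, 17 mm above the bench), cap towards the robot (-x) within 30 degrees.
- bottle_black: Closed square plastic bottle, black band and black round cap; may be absent. Body 34 x 34 x 60 mm tall (flat sides), cap 22 mm across, 14 mm tall: 74 mm in all, 50 to 100 g. Origin at the centre of its foot; z axis runs from foot to cap. Starts lying on a flat side (axis level, 17 mm above the bench), cap towards the robot (-x) within 30 degrees.
- carousel: Fixed grey round base of the bottle carousel, 196 mm across; origin on the bench on the carousel's vertical axis. A white pointer sticks out of it 152 mm from the axis along its -x axis, roughly towards the robot.
- front (a point): The loading point above the pointer: fixed to the base, 85 mm from the carousel's axis on the pointer's side, at the height of the turntable's top (46 mm above the bench). A place is at the pointer when its centre is here.
- place_red (a point): Centre of the red round spot (50 mm across, flat, flush) on the turntable's flat top, 85 mm from the axis; turns with the turntable.
- place_yellow (a point): Centre of the yellow round spot (50 mm across, flat, flush) on the turntable's flat top, 85 mm from the axis; turns with the turntable.
- place_green (a point): Centre of the green round spot (50 mm across, flat, flush) on the turntable's flat top, 85 mm from the axis; turns with the turntable.
- place_blue (a point): Centre of the blue round spot (50 mm across, flat, flush) on the turntable's flat top, 85 mm from the axis; turns with the turntable.
- place_black (a point): Centre of the black round spot (50 mm across, flat, flush) on the turntable's flat top, 85 mm from the axis; turns with the turntable.
- place_white (a point): Centre of the white round spot (50 mm across, flat, flush) on the turntable's flat top, 85 mm from the axis; turns with the turntable. No bottle belongs on it.
- knob_bar (a point): Grip point of the turntable's knob, on the axis, 115 mm above the bench. The knob is an upright grey bar on a 22 mm post: 40 mm long, 14 mm thick, 45 mm tall (from 86 to 131 mm above the bench). Its length always lies along the line from the axis to the red place.
- turret (a joint): Turn of the aluminium turntable (230 mm across, top 46 mm up), rad, anticlockwise from above; no stops. A sprung detent clicks home at each multiple of pi/3; leaving it takes 0.15 N m; let go, it springs to the nearest (rarely it starts balanced midway). 0 = red at the pointer; anticlockwise round it follow yellow, green, blue, black, white, so -pi/3 brings the next to the pointer.
- holder: Brass movement holder with a watch movement, 70 x 50 x 28 mm, origin under its centre. Bystander, to be left alone.
- loupe: Black eye loupe, 32 mm across, 28 mm tall, origin under its centre. Bystander, to be left alone.
- tin: Brass tin, 68 mm across, 26 mm tall, origin under its centre. Bystander, to be left alone.
- jar: Glass jar with a blue lid, 56 mm across, 55 mm tall, origin under its centre. Bystander, to be left alone.
- driver: Screwdriver lying on the bench, 130 mm long. Bystander, to be left alone.
- brush: Brush lying on the bench, 130 mm long. Bystander, to be left alone.
Mind the look-alikes: they are no part of the job. Leave any orange, purple or turquoise look-alike of the bottle_yellow alone.

How it is judged:
On the way, in this order (a step that is already met when the one before it is completed fails the run):
1. the red bottle stands upright on the red place, let go, while that place is at the pointer (horizontal distance between bottle_red and place_red below 0.013 m and z of bottle_red in the frame of place_red between -0.006 and 0.006 m and angle between bottle_red's own z axis and vertical below 0.12 rad and contact force between the fingers and bottle_red below 0.1 N and horizontal distance between bottle_red and front below 0.015 m), for 0.3 s.
2. the yellow bottle stands upright on the yellow place, let go, while that place is at the pointer (horizontal distance between bottle_yellow and place_yellow below 0.013 m and z of bottle_yellow in the frame of place_yellow between -0.006 and 0.006 m and angle between bottle_yellow's own z axis and vertical below 0.12 rad and contact force between the fingers and bottle_yellow below 0.1 N and horizontal distance between bottle_yellow and front below 0.015 m), for 0.3 s.
3. the green bottle stands upright on the green place, let go, while that place is at the pointer (horizontal distance between bottle_green and place_green below 0.013 m and z of bottle_green in the frame of place_green between -0.006 and 0.006 m and angle between bottle_green's own z axis and vertical below 0.12 rad and contact force between the fingers and bottle_green below 0.1 N and horizontal distance between bottle_green and front below 0.015 m), for 0.3 s.
4. the blue bottle stands upright on the blue place, let go, while that place is at the pointer (horizontal distance between bottle_blue and place_blue below 0.013 m and z of bottle_blue in the frame of place_blue between -0.006 and 0.006 m and angle between bottle_blue's own z axis and vertical below 0.12 rad and contact force between the fingers and bottle_blue below 0.1 N and horizontal distance between bottle_blue and front below 0.015 m), for 0.3 s.
5. the black bottle stands upright on the black place, let go, while that place is at the pointer (horizontal distance between bottle_black and place_black below 0.013 m and z of bottle_black in the frame of place_black between -0.006 and 0.006 m and angle between bottle_black's own z axis and vertical below 0.12 rad and contact force between the fingers and bottle_black below 0.1 N and horizontal distance between bottle_black and front below 0.015 m), for 0.3 s.
At the end, for the whole second after the job is handed in: Each bottle present stands (tilt under 0.12 rad) with its foot within 13 mm of the centre of its own colour's place, let go, at rest; the white place is within 8 mm of the loading point at the pointer, turntable at rest; each bystander is within 50 mm of its start (horizontal distance between bottle_red and place_red below 0.013 m and z of bottle_red in the frame of place_red between -0.006 and 0.006 m and angle between each of bottle_red, bottle_yellow, bottle_green, bottle_blue, bottle_black's own z axis and vertical below 0.12 rad and contact force between the fingers and bottle_red below 0.1 N and linear speed of each of bottle_red, bottle_yellow, bottle_green, bottle_blue, bottle_black below 0.03 m/s and horizontal distance between bottle_yellow and place_yellow below 0.013 m and z of bottle_yellow in the frame of place_yellow between -0.006 and 0.006 m and contact force between the fingers and bottle_yellow below 0.1 N and horizontal distance between bottle_green and place_green below 0.013 m and z of bottle_green in the frame of place_green between -0.006 and 0.006 m and contact force between the fingers and bottle_green below 0.1 N and horizontal distance between bottle_blue and place_blue below 0.013 m and z of bottle_blue in the frame of place_blue between -0.006 and 0.006 m and contact force between the fingers and bottle_blue below 0.1 N and horizontal distance between bottle_black and place_black below 0.013 m and z of bottle_black in the frame of place_black between -0.006 and 0.006 m and contact force between the fingers and bottle_black below 0.1 N and horizontal distance between place_white and front below 0.008 m and velocity of joint turret between -0.05 and 0.05 rad/s and distance of each of holder, loupe, tin, jar, driver, brush from where it was at the start of the episode below 0.05 m); the robot touches nothing.
Of bottle_red, bottle_yellow, bottle_green, bottle_blue, bottle_black only 3 to 4 are there at a start; the rules pass over those that are not, and their reading is None.
At some moment in a run one of bottle_red, bottle_yellow, bottle_green, bottle_blue, bottle_black may be knocked a few centimetres aside while the robot is not near it.
Once in a run the grip may slacken for a moment while it holds something.
It also fails if it takes over 210 s, if anything falls off the work surface, if the arm or the gripper's body presses on something with over 40 N, if the wrist force passes 120 N, or if a joint passes its speed limit or range.

## Working session

There is one attempt and no reset: what is moved stays moved. The work goes in short steps, Python scripts to look and compute and a tool call to move; the robot and the scene stay as the last step left them, time stands still between calls to the robot, and variables do not carry over. Pictures are saved under pics/ and viewed, at most 14 in all, crops included, and the job is handed in when it is done.

Besides the shell and the picture viewer there is one more tool, called after "Request:" as name(argument=value, ...), one argument or row to a line, values as JSON. jog_arm: Moves the arm, as the interface text tells. Its arguments: {"type":"object","properties":{"moves":{"type":"array","items":{"type":"array","items":{"type":"number"}}},"squeeze":{"type":"number"}},"required":["moves"]}

```bash
mkdir -p pics; cat > h.py <<'E'
import numpy as np, cv2
from station import robot
from scipy.spatial.transform import Rotation as R
def grab(n):
    s=robot.sense(); f=robot.grab_frame(n); K=np.array(f["intrinsics"]);
    if n=="wrist":
        T=np.eye(4);T[:3,:3]=R.from_rotvec(s["orientation"]).as_matrix();T[:3,3]=s["tcp_pos"]
        C=T@np.array(f["mount"])
    else: C=np.linalg.inv(np.array(f["extrinsics"]))
    return np.array(f["pixels"]),K,C
def ray(uv,K,C):
    d=np.linalg.inv(K)@np.array([uv[0],uv[1],1.]); d=np.array([d[0],-d[1],-d[2]])
    return C[:3,3],C[:3,:3]@d
def onz(uv,K,C,z):
    o,d=ray(uv,K,C); return o+d*(z-o[2])/d[2]
def proj(p,K,C):
    q=np.linalg.inv(C)@np.append(p,1.); v=K@np.array([q[0],-q[1],-q[2]]); return v[:2]/v[2]
def save(n,im): cv2.imwrite("pics/"+n+".png",im[:,:,::-1])
E
python3 - <<'E'
from h import *
for n in("scene","top","wrist"):
    im,K,C=grab(n); save(n+"0",im); print(n,K.round(1).tolist(),C.round(3).tolist())
f=robot.grab_frame("top"); print(f.keys()); print(robot.sense())
E
```

```text
scene [[369.2, 0.0, 311.3], [0.0, 369.2, 208.5], [0.0, 0.0, 1.0]] [[-0.824, -0.351, 0.444, 1.061], [0.566, -0.482, 0.668, 0.668], [-0.02, 0.802, 0.596, 0.689], [0.0, 0.0, 0.0, 1.0]]
top [[413.6, 0.0, 316.9], [0.0, 413.6, 198.8], [0.0, 0.0, 1.0]] [[0.026, 0.987, -0.161, 0.413], [-1.0, 0.023, -0.019, -0.004], [-0.015, 0.161, 0.987, 1.328], [0.0, 0.0, 0.0, 1.0]]
wrist [[297.5, 0.0, 322.0], [0.0, 297.5, 199.9], [0.0, 0.0, 1.0]] [[0.256, 0.917, 0.307, 0.239], [-0.967, 0.244, 0.08, -0.584], [-0.001, -0.317, 0.948, 0.372], [0.0, 0.0, 0.0, 1.0]]
dict_keys(['pixels', 'intrinsics', 'extrinsics'])
{'time_s': 0.2, 'joints': array([-1.49152436e+00,  5.28169644e-01,  1.43343640e+00,  3.33910303e-05,
        1.18143561e+00, -1.78516380e-01]), 'dq': array([ 0.00040334, -0.00270323, -0.00438954, -0.00083959,  0.00061722,
       -0.00105369]), 'joint_torque': array([ 1.46332084e-03, -4.42305064e+01, -1.78073716e+01, -1.51422287e-04,
        6.34206619e-03, -6.04942613e-06]), 'tcp_pos': array([ 0.15932808, -0.60384599,  0.21056405]), 'orientation': array([-3.11410087e+00, -4.03607085e-01, -1.61274678e-04]), 'wrist_force': array([ 0.45043965, -0.11116018,  0.06197001]), 'ft_torque': array([-0.03310797, -0.01328038,  0.03447078]), 'finger_force': 0.0, 'opening': 0.9985985430069796}
```

View pics/top0.png

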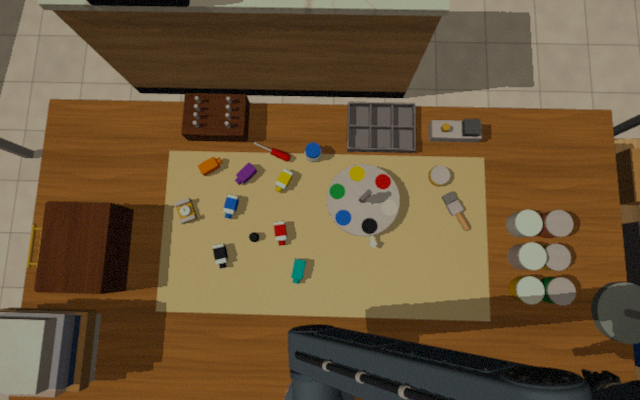

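View pics/scene0.png

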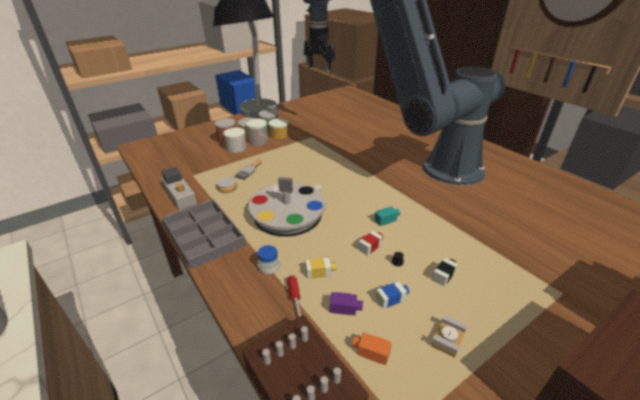

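Candidates in the top view: red (280,233), yellow (284,181), blue (231,206) and black (220,255). The look-alikes are orange (208,167), purple (246,174) and teal (299,270); there is no green bottle. The pointer is at (375,241) and the black place is next to it. I'll confirm with one enlarged crop and take a first measurement.

```bash
python3 - <<'E'
from h import *
im,K,C=grab("top"); save("crop1",cv2.resize(im[145:285,185:415],None,fx=3.4,fy=3.4,interpolation=cv2.INTER_CUBIC))
for n,p,z in [("red",(280,233),.02),("yel",(284,181),.02),("blue",(231,206),.02),("black",(220,255),.02),("axis",(364,200),.046),("pointer",(375,241),.02),("loupe",(254,237),.02),("jar",(313,152),.03)]:
    print(n,onz(p,K,C,z).round(3))
E
```

```text
red [0.514 0.136 0.02 ]
yel [0.683 0.13  0.02 ]
blue [0.597 0.296 0.02 ]
black [0.441 0.322 0.02 ]
axis [ 0.622 -0.126  0.046]
pointer [ 0.497 -0.164  0.02 ]
loupe [0.5   0.218 0.02 ]
jar [0.778 0.038 0.03 ]
```

View pics/crop1.png

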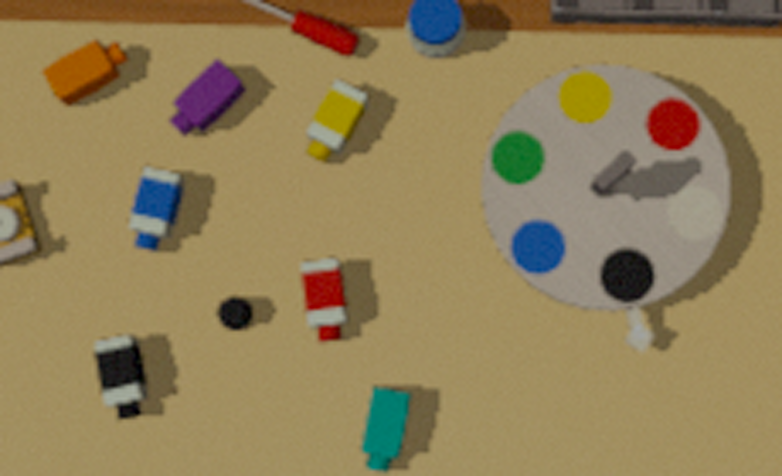

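The crop confirms the identification. The white-bodied, banded bottles are red (324,297), yellow (337,120), blue (156,205) and black (120,372) in crop pixels. The solid orange, purple and teal ones are the look-alikes. The black place is at the pointer. Next I move over the carousel.

Request:
jog_arm(
  moves=[
    [0.03,-0.018,-0.006,0,0,0,-0.2],
    [0.03,-0.018,-0.006,0,0,0,-0.2],
    [0.03,-0.018,-0.006,0,0,0,-0.2],
    [0.03,-0.018,-0.006,0,0,0,-0.2],
    [0.03,-0.018,-0.006,0,0,0,-0.2],
    [0.03,-0.018,-0.006,0,0,0,-0.2],
    [0.03,-0.018,-0.006,0,0,0,-0.2],
    [0.03,-0.018,-0.006,0,0,0,-0.2],
    [0.03,-0.018,-0.006,0,0,0,-0.2],
    [0.03,-0.018,-0.006,0,0,0,-0.2],
  ],
  squeeze=40,
)

```text
time_s: 1.25
tcp_pos: [0.4044, -0.3526, 0.2715]
orientation: [-3.116, -0.404, -0.0]
wrist_force: [0.2, -0.0, -0.4]
opening: 0.6
finger_force: 0.0
```

Request:
jog_arm(
  moves=[
    [0.025,-0.018,0,0,0,0,-0.2],
    [0.025,-0.018,0,0,0,0,-0.2],
    [0.025,-0.018,0,0,0,0,-0.2],
    [0.025,-0.018,0,0,0,0,-0.2],
    [0.025,-0.018,0,0,0,0,-0.2],
    [0.025,-0.018,0,0,0,0,-0.2],
    [0.025,-0.018,0,0,0,0,-0.2],
    [0.025,-0.018,0,0,0,0,-0.2],
    [0.025,-0.018,0,0,0,0,-0.2],
    [0,0,0,0,0,0,-0.2],
  ],
)

```text
time_s: 2.25
tcp_pos: [0.5817, -0.1368, 0.271]
orientation: [-3.114, -0.41, -0.002]
wrist_force: [0.2, 0.6, -0.7]
opening: 0.604
finger_force: 0.0
```

```bash
python3 - <<'E'
from h import *
s=robot.sense(); print(s["tcp_pos"],s["orientation"],s["joints"],s["opening"])
im,K,C=grab("wrist"); save("w1",im); np.savez("w1.npz",im=im,K=K,C=C); print(C.round(3).tolist())
E
```

```text
[ 0.58166663 -0.13680358  0.27102303] [-3.11375853e+00 -4.10071018e-01 -2.05375075e-03] [-0.41864638  0.42811649  1.43258317  0.00155595  1.28027277  0.88981886] 0.6040221985191664
[[0.26, 0.916, 0.305, 0.661], [-0.965, 0.247, 0.082, -0.116], [0.0, -0.316, 0.949, 0.433], [0.0, 0.0, 0.0, 1.0]]
```

View pics/w1.png

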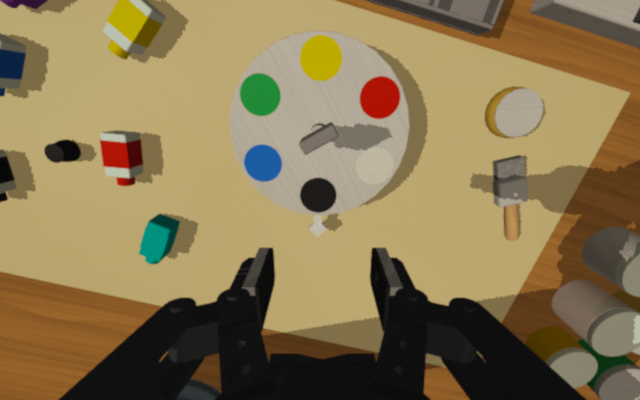

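The wrist view shows the turntable centred near (320,122), with black (318,195) at the pointer (318,226) and the knob at (318,139). The red bottle is at (121,155) and the loupe at (62,151).

```bash
cat >> h.py <<'E'
def hsvmask(im,c):
    h=cv2.cvtColor(im,cv2.COLOR_RGB2HSV); H,S,V=[h[...,i].astype(int) for i in range(3)]
    if c=="red": m=((H<8)|(H>172))&(S>170)&(V>70)
    if c=="yellow": m=(H>22)&(H<33)&(S>190)&(V>100)
    if c=="green": m=(H>45)&(H<75)&(S>150)&(V>50)
    if c=="blue": m=(H>100)&(H<125)&(S>150)&(V>70)
    if c=="black": m=(V<45)
    return m.astype(np.uint8)
def blobs(im,c,amin=60):
    n,l,st,ce=cv2.connectedComponentsWithStats(hsvmask(im,c))
    return [(ce[i],st[i],(l==i)) for i in range(1,n) if st[i,4]>=amin]
def tri(a,b):
    (o1,d1),(o2,d2)=a,b; A=np.stack([d1,-d2],1); t=np.linalg.lstsq(A,o2-o1,rcond=None)[0]
    p,q=o1+t[0]*d1,o2+t[1]*d2; return (p+q)/2,np.linalg.norm(p-q)
E
python3 - <<'E'
from h import *
d=np.load("w1.npz"); im,K,C=d["im"],d["K"],d["C"]; it,Kt,Ct=grab("top"); np.savez("t1.npz",im=it,K=Kt,C=Ct)
ax=np.array([.622,-.126,.046]); names=["red","yellow","green","blue","black"]; P={}
for tag,(I,k,c,amin) in dict(w=(im,K,C,200),t=(it,Kt,Ct,60)).items():
    for n in names:
        for ce,st,_ in blobs(I,n,amin):
            p=onz(ce,k,c,.046)
            if np.linalg.norm((p-ax)[:2])<.11: P[tag,n]=(p,ray(ce,k,c)); print(tag,n,ce.round(1),st[2:],p.round(4), np.linalg.norm((p-ax)[:2]).round(3))
for n in names:
    if ("w",n) in P and ("t",n) in P: q,e=tri(P["w",n][1],P["t",n][1]); print(n,q.round(4),e.round(4))
# hexagon fit: p = a + 85mm*(cos,sin)(th+k*60)
from scipy.optimize import least_squares
for tag in "wt":
    ks=[k for k in range(5) if (tag,names[k]) in P]; X=np.array([P[tag,names[k]][0][:2] for k in ks])
    f=lambda v:(np.c_[v[0]+.085*np.cos(v[2]+np.array(ks)*np.pi/3),v[1]+.085*np.sin(v[2]+np.array(ks)*np.pi/3)]-X).ravel()
    r=least_squares(f,[.622,-.126,np.arctan2(*(X[0]-ax[:2])[::-1])]); print(tag,r.x.round(4),np.degrees(r.x[2]).round(2),np.abs(r.fun).max().round(4))
    a=r.x[2]+4*np.pi/3; print(" front",(r.x[:2]+.085*np.array([np.cos(a),np.sin(a)])).round(4),np.degrees(a).round(1)%360)
E
```

```text
w red [379.6  97.1] [  40   41 1265] [ 0.683  -0.1836  0.046 ] 0.084
w yellow [320.5  57.6] [  40   44 1422] [ 0.7068 -0.1021  0.046 ] 0.088
w green [259.7  94.2] [  39   41 1234] [ 0.648  -0.0407  0.046 ] 0.089
w blue [262.6 162.6] [  36   36 1006] [ 0.5655 -0.061   0.046 ] 0.086
w black [317.7 194.6] [ 34  32 860] [ 0.5418 -0.1423  0.046 ] 0.082
t yellow [356.7 173.3] [ 15  14 168] [ 0.7073 -0.1027  0.046 ] 0.088
t green [336.7 191. ] [ 14  15 157] [ 0.6488 -0.0404  0.046 ] 0.09
t blue [341.2 216.6] [ 12  14 121] [ 0.5679 -0.0558  0.046 ] 0.089
t black [379.  194.4] [ 38  47 417] [ 0.6411 -0.1733  0.046 ] 0.051
yellow [ 0.7062 -0.1023  0.0509] 0.0001
green [ 0.6483 -0.0406  0.047 ] 0.0007
blue [ 0.5667 -0.0583  0.0455] 0.0057
black [ 0.6048 -0.1369  0.2558] 0.0173
w [ 0.6243 -0.1223 -0.8073] -46.25 0.0001
 front [ 0.5417 -0.1425] 193.7
t [ 0.663  -0.1227 -0.4147] -23.76 0.0466
 front [ 0.5945 -0.173 ] 216.2
```

The wrist fit is tight, with a 0.1 mm residual: axis (0.6243,-0.1223), front (0.5417,-0.1425), black at the pointer, bar along -46.2°. Two views put the place height at 46–51 mm. Next I align with the knob.

Request:
jog_arm(
  moves=[
    [0.02,-0.0015,0,0,0,0,-0.2],
    [0.025,-0.0015,0,0,0,0,-0.2],
    [0,0,0,0,0,-8.5,-0.2],
    [0,0,0,0,0,-8.5,-0.2],
    [0,0,0,0,0,-8.5,-0.2],
    [0,0,0,0,0,-8.5,-0.2],
    [0,0,0,0,0,-8.5,-0.2],
    [0,0,0,0,0,-8.5,-0.2],
    [0,0,0,0,0,-8.5,-0.2],
    [0,0,0,0,0,-8.5,-0.2],
  ],
)

```text
time_s: 3.35
tcp_pos: [0.6216, -0.1269, 0.2711]
orientation: [-2.352, -2.082, 0.001]
wrist_force: [0.1, 0.7, 1.3]
opening: 0.598
finger_force: 0.0
```

Request:
jog_arm(
  moves=[
    [0,0,0,0,0,-8.5,-0.2],
    [0,0,0,0,0,-8.5,-0.2],
    [0,0,0,0,0,-8.5,-0.2],
    [0,0,0,0,0,-8.5,-0.2],
    [0,0,0,0,0,-8.5,-0.2],
    [0,0,0,0,0,-8.5,-0.2],
    [0,0,0,0,0,0,-0.2],
    [0,0,0,0,0,0,-0.2],
  ],
)

```text
time_s: 4.15
tcp_pos: [0.622, -0.1264, 0.2712]
orientation: [-1.24, -2.886, 0.0]
wrist_force: [-0.1, 0.4, -0.6]
opening: 0.6
finger_force: 0.0
```

```bash
cat >> h.py <<'E'
def pose():
    s=robot.sense(); return np.array(s["tcp_pos"]),R.from_rotvec(s["orientation"]).as_matrix(),s
def down(yaw): # tool down, y axis at yaw deg
    y=np.array([np.cos(np.radians(yaw)),np.sin(np.radians(yaw)),0]); z=np.array([0,0,-1.]); return np.stack([np.cross(y,z),y,z],1)
def go(p,M=None):
    p0,R0,s=pose(); print("at",p0.round(4),"q",s["joints"].round(2),"open",round(s["opening"],3),"t",round(s["time_s"],1))
    if M is not None: print("  turn(deg, tool)",np.degrees(R.from_matrix(R0.T@M).as_rotvec()).round(2),"then shift(mm)",(M.T@(p-p0)*1e3).round(1))
    print("  shift first(mm)",(R0.T@(p-p0)*1e3).round(1))
E
python3 - <<'E'
from h import *
go([.6243,-.1223,.115],down(43.75))
im,K,C=grab("wrist"); save("w2",im)
E
```

```text
at [ 0.622  -0.1264  0.2712] q [-0.38  0.48  1.34 -0.    1.32 -1.14] open 0.6 t 4.2
  turn(deg, tool) [-0.02 -0.01 -0.23] then shift(mm) [  1.3   4.5 156.2]
  shift first(mm) [  1.3   4.5 156.2]
```

View pics/w2.png

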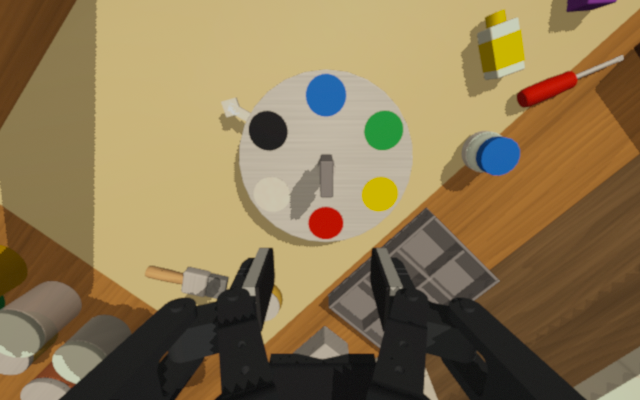

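The bar is aligned across the jaws, with the knob at (326,176) and red at (326,222) directly in line. I descend and grip.

Request:
jog_arm(
  moves=[
    [0.001,0.0045,0.02,0,0,0,-0.2],
    [0,0,0.03,0,0,0,-0.2],
    [0,0,0.03,0,0,0,-0.2],
    [0,0,0.03,0,0,0,-0.2],
    [0,0,0.03,0,0,0,-0.2],
    [0,0,0.013,0,0,0,-0.2],
    [0,0,0,0,0,0,1],
    [0,0,0,0,0,0,1],
    [0,0,0,0,0,0,1],
    [0,0,0,0,0,0,1],
  ],
  squeeze=60,
)

```text
time_s: 5.2
tcp_pos: [0.6262, -0.1219, 0.12]
orientation: [1.232, 2.886, 0.0]
wrist_force: [-0.2, -0.4, -0.4]
opening: -0.001
finger_force: 0.0
```

Request:
jog_arm(
  moves=[
    [0,0,0,0,0,0,1],
    [0,0,0,0,0,0,1],
    [0,0,0,0,0,2,1],
  ],
)

```text
time_s: 5.5
tcp_pos: [0.6253, -0.1216, 0.1186]
orientation: [1.285, 2.866, 0.0]
wrist_force: [0.1, -0.5, -0.3]
opening: 0.001
finger_force: 0.0
```

```bash
python3 - <<'E'
from h import *
im,K,C=grab("wrist"); save("w3",im); p,M,s=pose(); print(p,s["opening"],s["finger_force"])
E
```

```text
[ 0.62521984 -0.1215761   0.11854729] 0.003055479344754759 0.0
```

View pics/w3.png

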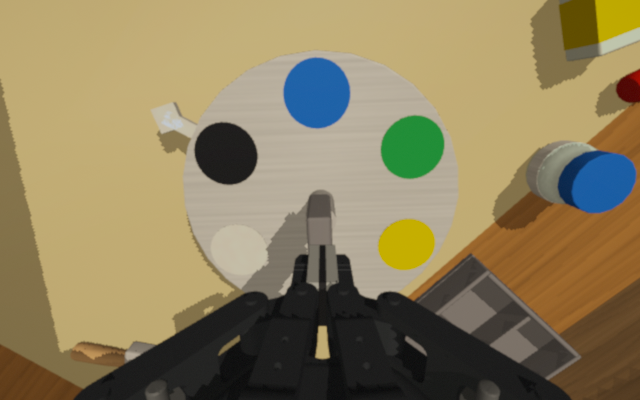

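```bash
python3 - <<'E'
from h import *
p,M,s=pose(); im,K,C=grab("wrist"); print(robot.grab_frame("wrist")["mount"])
print("tcp px",proj(p,K,C),"tip",proj(p+.019*M[:,2],K,C))
for r in (-.02,0,.02):
  q=np.array([.6243,-.1223,.131])+r*np.array([np.cos(-.807),np.sin(-.807),0]); print(r,proj(q,K,C))
E
```

```text
[[ 1.60749715e-03  9.47639717e-01  3.19337412e-01  8.14723440e-02]
 [ 9.99998681e-01 -1.44921918e-03 -7.33260071e-04 -4.25480874e-04]
 [-2.32076463e-04  3.19338170e-01 -9.47640797e-01 -1.61809669e-01]
 [ 0.00000000e+00  0.00000000e+00  0.00000000e+00  1.00000000e+00]]
tcp px [322.4709397 242.2780018] tip [322.42553679 229.26819169]
-0.02 [319.06480051 219.32577646]
0 [320.43650805 252.2155485 ]
0.02 [321.70741496 282.6883987 ]
```

By projection, the bar sits where I measured it, but the fingers look farther back than the TCP. I check from the scene camera.

```bash
python3 - <<'E'
from h import *
p,M,s=pose(); im,K,C=grab("scene"); 
a=proj(p,K,C);b=proj(p+.019*M[:,2],K,C);k=[proj(np.array([.6243,-.1223,z]),K,C) for z in(.131,.086)]
o=a-[40,50]; o=o.astype(int); c=cv2.resize(im[o[1]:o[1]+80,o[0]:o[0]+80],None,fx=7,fy=7,interpolation=cv2.INTER_CUBIC)
print([((v-o)*7).round() for v in (a,b,*k)]); save("s1",c)
E
```

```text
[array([285., 357.]), array([287., 395.]), array([283., 329.]), array([290., 421.])]
```

View pics/s1.png

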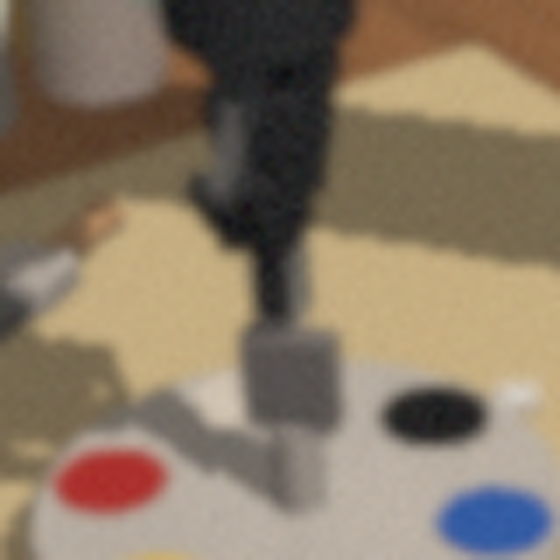

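The scene crop shows the shut fingertips ending at the top of the bar, at (280,322) in the crop. The projected tip is at (287,395). The real fingers therefore stand about 34 mm behind what the reported TCP implies. I'll treat the true grasp point as about 34 mm behind the TCP and test that on the knob.

Request:
jog_arm(
  moves=[
    [0,0,0,0,0,0,-0.3],
    [0,0,0,0,0,0,-0.3],
    [0,0,0,0,0,-2,-0.3],
    [0,0,0,0,0,0,-0.3],
    [0,0,0.012,0,0,0,-0.3],
    [0,0,0.012,0,0,0,-0.3],
    [0,0,0.01,0,0,0,-0.3],
    [0,0,0,0,0,0,-0.3],
  ],
)

```text
time_s: 6.5
tcp_pos: [0.6234, -0.1209, 0.0816]
orientation: [-1.232, -2.885, 0.0]
wrist_force: [0.5, -0.1, -0.1]
opening: 0.647
finger_force: 0.0
```

Request:
jog_arm(
  moves=[
    [0,0,0,0,0,0,1],
    [0,0,0,0,0,0,1],
    [0,0,0,0,0,0,1],
    [0,0,0,0,0,0,1],
    [0,0,0,0,0,0,1],
    [0,0,0,0,0,0,1],
  ],
)

```text
time_s: 7.1
tcp_pos: [0.6245, -0.1226, 0.0848]
orientation: [-1.233, -2.889, 0.003]
wrist_force: [-3.7, -4.3, 3.5]
opening: 0.15
finger_force: 60.6
```

```bash
python3 - <<'E'
from h import *
p,M,s=pose(); im,K,C=grab("scene"); print(p,s["opening"],s["finger_force"],s["wrist_force"])
a=proj(p,K,C); o=(a-[40,60]).astype(int); print((a-o)*7)
save("s2",cv2.resize(im[o[1]:o[1]+80,o[0]:o[0]+80],None,fx=7,fy=7,interpolation=cv2.INTER_CUBIC))
E
```

```text
[ 0.62453871 -0.12262252  0.08484951] 0.14971934982076887 60.559489130973816 [-3.72172482 -4.32946979  3.53106031]
[282.62050981 422.64515597]
```

View pics/s2.png

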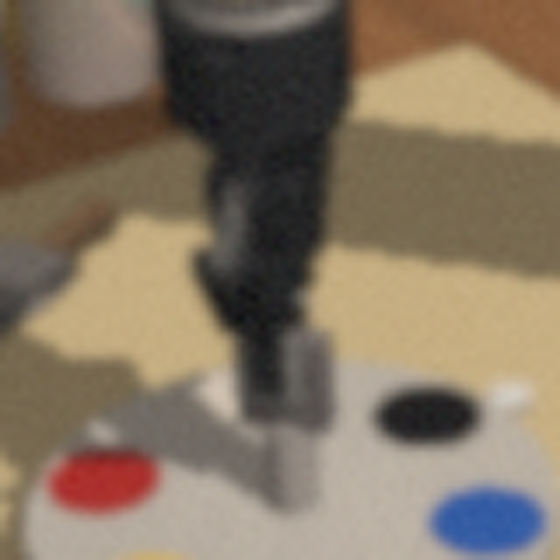

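The knob is gripped: opening 0.15 and 60 N on the finger. One wrist crop now will calibrate the true pad position against the bar.

```bash
python3 - <<'E'
from h import *
im,K,C=grab("wrist"); c=im[170:330,240:400]; save("w4",cv2.resize(c,None,fx=3.6,fy=3.6,interpolation=cv2.INTER_CUBIC))
p,M,s=pose(); e=np.array([np.cos(-.807),np.sin(-.807),0]); n=np.array([-e[1],e[0],0])
for z in (.131,.086):
  for r in (-.02,.02):
    for t in (-.007,.007): print(z,r,t,((proj(np.array([.6243,-.1223,z])+r*e+t*n,K,C)-[240,170])*3.6).round(0))
E
```

```text
0.131 -0.02 -0.007 [240. 282.]
0.131 -0.02 0.007 [356. 282.]
0.131 0.02 -0.007 [244. 552.]
0.131 0.02 0.007 [350. 552.]
0.086 -0.02 -0.007 [254. 149.]
0.086 -0.02 0.007 [341. 149.]
0.086 0.02 -0.007 [256. 366.]
0.086 0.02 0.007 [338. 366.]
```

View pics/w4.png

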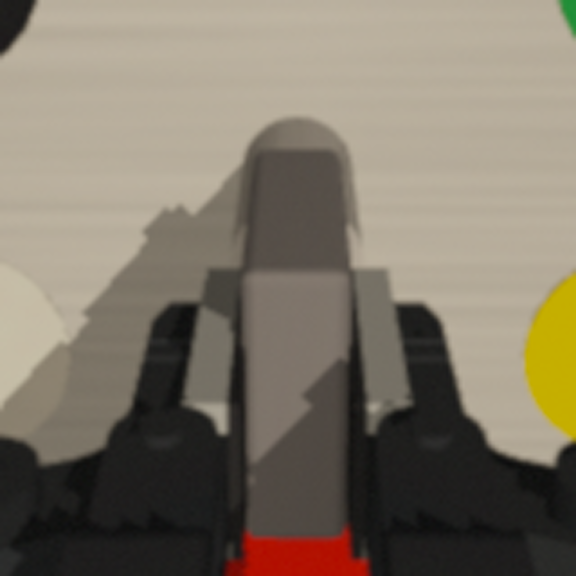

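The bar top spans crop rows 270–535, as predicted, so the camera is well calibrated. The pads' tips sit at about TCP z -15 mm, which I'll allow for. Now I turn the carousel 120° clockwise from black to red.

Request:
jog_arm(
  moves=[
    [0,0,0,0,0,6,1],
    [0,0,0,0,0,6,1],
    [0,0,0,0,0,6,1],
    [0,0,0,0,0,6,1],
    [0,0,0,0,0,6,1],
    [0,0,0,0,0,6,1],
    [0,0,0,0,0,6,1],
    [0,0,0,0,0,6,1],
    [0,0,0,0,0,6,1],
    [0,0,0,0,0,6,1],
  ],
)

```text
time_s: 8.2
tcp_pos: [0.6229, -0.123, 0.0849]
orientation: [-2.516, -1.88, 0.007]
wrist_force: [-7.7, -4.5, 5.6]
opening: 0.152
finger_force: 60.9
```

Request:
jog_arm(
  moves=[
    [0,0,0,0,0,6,1],
    [0,0,0,0,0,6,1],
    [0,0,0,0,0,6,1],
    [0,0,0,0,0,6,1],
    [0,0,0,0,0,6,1],
    [0,0,0,0,0,6,1],
    [0,0,0,0,0,6,1],
    [0,0,0,0,0,6,1],
    [0,0,0,0,0,6,1],
    [0,0,0,0,0,6,1],
  ],
)

```text
time_s: 9.2
tcp_pos: [0.6217, -0.1218, 0.0848]
orientation: [-3.119, -0.37, 0.011]
wrist_force: [-9.4, -1.8, 7.3]
opening: 0.152
finger_force: 61.2
```

Request:
jog_arm(
  moves=[
    [0,0,0,0,0,0,1],
    [0,0,0,0,0,0,-0.3],
    [0,0,0,0,0,0,-0.3],
    [0,0,0,0,0,0,-0.3],
    [0,0,0,0,0,0,-0.3],
    [0,0,-0.03,0,0,0,-0.3],
    [0,0,-0.04,0,0,0,-0.3],
    [0,0,-0.04,0,0,0,-0.3],
    [0,0,-0.04,0,0,0,-0.3],
    [0,0,-0.04,0,0,0,-0.3],
  ],
)

```text
time_s: 10.2
tcp_pos: [0.6252, -0.1212, 0.2758]
orientation: [-3.119, -0.377, -0.001]
wrist_force: [0.6, 0.3, 0.2]
opening: 0.647
finger_force: 0.0
```

```bash
cat >> h.py <<'E'
from scipy.optimize import least_squares
NM=["red","yellow","green","blue","black"]
AX=np.array([.6243,-.1223])
def carousel(v):
    im,K,C=v; X=[];ks=[]
    for k,n in enumerate(NM):
        for ce,st,_ in blobs(im,n,150):
            p=onz(ce,K,C,.046); r=np.linalg.norm(p[:2]-AX)
            if .075<r<.095 and st[4]<5000: X.append(p[:2]);ks.append(k)
    X=np.array(X);ks=np.array(ks); th0=np.arctan2(*(X[0]-AX)[::-1])-ks[0]*np.pi/3
    f=lambda v:(np.c_[v[0]+.085*np.cos(v[2]+ks*np.pi/3),v[1]+.085*np.sin(v[2]+ks*np.pi/3)]-X).ravel()
    r=least_squares(f,[*AX,th0]); print("carousel axis",r.x[:2].round(4),"red angle",np.degrees(r.x[2]).round(2),"n",len(ks),"res",np.abs(r.fun).max().round(4),"turret steps",((np.degrees(r.x[2])-193.75)/60).round(3)); return r.x
E
python3 - <<'E'
from h import *
carousel(grab("wrist")); p,M,s=pose(); print(p,s["joints"].round(2),s["opening"],s["time_s"])
E
```

```text
carousel axis [ 0.6243 -0.1223] red angle -166.21 n 5 res 0.0002 turret steps -5.999
[ 0.62921125 -0.12264659  0.28400633] [-0.37  0.48  1.31  0.    1.34  0.96] 0.6488922302010584 10.25
```

Red is clicked in at the pointer. Now I go over the red bottle for a close measurement.

Request:
jog_arm(
  moves=[
    [-0.007,-0.032,0,0,0,0,-0.4],
    [-0.007,-0.032,0,0,0,0,-0.4],
    [-0.007,-0.032,0,0,0,0,-0.4],
    [-0.007,-0.032,0,0,0,0,-0.4],
    [-0.007,-0.032,0,0,0,0,-0.4],
    [-0.007,-0.032,0,0,0,0,-0.4],
    [-0.007,-0.032,0,0,0,0,-0.4],
    [-0.007,-0.032,0,0,0,0,-0.4],
    [0,0,0,0,0,0,-0.4],
    [0,0,0,0,0,0,-0.4],
  ],
)

```text
time_s: 11.25
tcp_pos: [0.5099, 0.1143, 0.2743]
orientation: [3.118, 0.38, 0.001]
wrist_force: [0.4, -0.5, -0.4]
opening: 0.698
finger_force: 0.0
```

```bash
cat >> h.py <<'E'
def bottle(v,c,near,rad=.06):
    """lying bottle from colour band and cap blobs: axis xy dir, foot xy"""
    im,K,C=v; best=[]
    for ce,st,m in blobs(im,c,25):
        p=onz(ce,K,C,.034)
        if np.linalg.norm(p[:2]-near)<rad and st[4]<9000: best.append((st[4],ce,m,p))
    best.sort(key=lambda b:-b[0]); band=best[0]; q=cv2.minAreaRect(np.argwhere(band[2])[:,::-1].astype(np.float32))
    box=np.array([onz(b,K,C,.034)[:2] for b in cv2.boxPoints(q)])
    print(c,"blobs",[(b[0],b[1].round(1).tolist(),b[3].round(4).tolist()) for b in best[:4]])
    ctr=box.mean(0); e1,e2=box[1]-box[0],box[2]-box[1]; print(" band box ctr",ctr.round(4),"sides mm",(np.linalg.norm(e1)*1e3).round(1),(np.linalg.norm(e2)*1e3).round(1),"dirs",np.degrees([np.arctan2(e1[1],e1[0])%180,np.arctan2(e2[1],e2[0])%180]).round(1))
    return best
E
python3 - <<'E'
from h import *
v=grab("wrist"); np.savez("r1.npz",im=v[0],K=v[1],C=v[2]); bottle(v,"red",[.514,.136])
p,M,s=pose(); print(p,s["opening"])
uv=proj([.514,.136,.03],v[1],v[2]).astype(int); print(uv); o=uv-[80,60]; save("r1",cv2.resize(v[0][max(o[1],0):o[1]+120,max(o[0],0):o[0]+160],None,fx=4,fy=4,interpolation=cv2.INTER_CUBIC))
E
```

```text
red blobs [(np.int32(621), [307.7, 150.6], [0.5224, 0.1362, 0.034]), (np.int32(94), [305.9, 177.7], [0.4853, 0.13, 0.034])]
 band box ctr [0.522  0.1361] sides mm 33.9 33.1 dirs [8.80000e+00 1.02337e+04]
[0.51036607 0.11357819 0.27431155] 0.7020816638473257
[306 156]
```

View pics/r1.png

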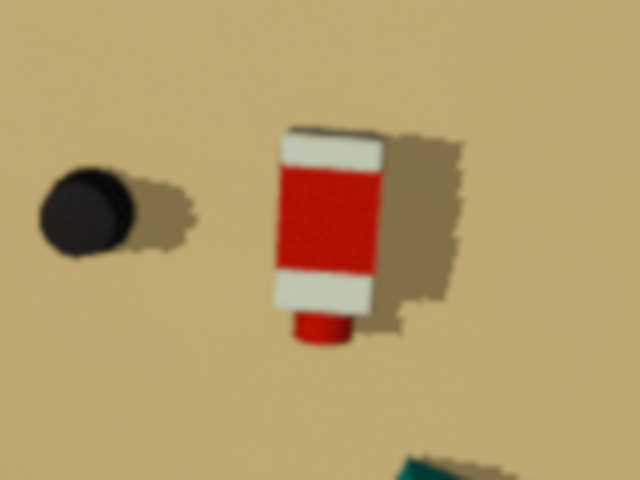

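The crop shows the red bottle: band centre at crop (328,219), cap at (323,328), axis at about 189°, loupe clear at (86,212). I pitch to 45°, in line with the bottle.

Request:
jog_arm(
  moves=[
    [0,0,0,0,0,4,-0.4],
    [0,0,0,0,7.5,0,-0.4],
    [0,0,0,0,7.5,0,-0.4],
    [0,0,0,0,7.5,0,-0.4],
    [0,0,0,0,7.5,0,-0.4],
    [0,0,0,0,7.5,0,-0.4],
    [0,0,0,0,7.5,0,-0.4],
    [0,0,0,0,0,0,-0.4],
    [0,0,0,0,0,0,-0.4],
  ],
)

```text
time_s: 12.2
tcp_pos: [0.5128, 0.1242, 0.2751]
orientation: [-2.876, -0.27, -0.993]
wrist_force: [-0.2, -0.3, -0.3]
opening: 0.697
finger_force: 0.0
```

```bash
cat >> h.py <<'E'
def tilt(psi,xup=True,a=45):
    """tool leaning a deg from vertical, heading along horizontal yaw psi (deg); y horizontal"""
    h=np.array([np.cos(np.radians(psi)),np.sin(np.radians(psi)),0]); z=h*np.sin(np.radians(a))-np.array([0,0,np.cos(np.radians(a))])
    y=np.cross([0,0,1.],h)*(-1 if xup else 1); return np.stack([np.cross(y,z),y,z],1)
E
python3 - <<'E'
from h import *
M=tilt(9); t=np.array([.5364,.1384,.009]); pre=t-.1*M[:,2]
go(pre,M)
d=np.load("r1.npz"); b=bottle((d["im"],d["K"],d["C"]),"red",[.514,.136])
it,Kt,Ct=grab("top"); b2=bottle((it,Kt,Ct),"red",[.514,.136]); print("tri",tri(ray(b[0][1],d["K"],d["C"]),ray(b2[0][1],Kt,Ct)))
E
```

```text
at [0.5128 0.1242 0.2751] q [-0.1   0.13  2.11  0.67  0.32  0.71] open 0.697 t 12.2
  turn(deg, tool) [-2.53  6.8   0.71] then shift(mm) [-170.1  -10.4  106.3]
  shift first(mm) [-156.2   -7.2  126. ]
red blobs [(np.int32(621), [307.7, 150.6], [0.5224, 0.1362, 0.034]), (np.int32(94), [305.9, 177.7], [0.4853, 0.13, 0.034])]
 band box ctr [0.522  0.1361] sides mm 33.9 33.1 dirs [8.80000e+00 1.02337e+04]
red blobs [(np.int32(116), [280.0, 229.9], [0.523, 0.1347, 0.034])]
 band box ctr [0.5236 0.1348] sides mm 35.5 32.0 dirs [10232.8 10143.5]
tri (array([0.5226747 , 0.13544029, 0.03396482]), np.float64(0.0015706658895367038))
```

Triangulation gives the band top at 34 mm, matching the text. The wrist is near its j5 limit at this tilt, so I fit a small kinematic model from the logged joint readings to check whether the poses can be reached.

```bash
cat >> h.py <<'E'
def Rz(a): return R.from_euler("z",a).as_matrix()
def Ry(a): return R.from_euler("y",a).as_matrix()
def fk(q,prm):
    L1,L2,h0,d,off,e=prm
    A=Rz(q[0]); B=A@Ry(q[1]); p=np.array([0,0,h0])+A@[0,off,0]+B@[e,0,L1]; B=B@Ry(q[2]); p=p+B@[0,0,L2]
    B=B@Rz(q[3])@Ry(q[4])@Rz(q[5])@Rz(np.pi/2)   # tool y radial at j6=0
    return p+B@[0,0,d],B
LO=np.array([-3.08,-.75,.22,-1.43,0,-2.85]);HI=np.array([3.08,2.2,2.44,4.57,2.65,2.85])
def ik(p,M,prm,seeds):
    out=[]
    for s in seeds:
        def f(q):
            x,B=fk(q,prm); return np.r_[(x-p)*10,R.from_matrix(B.T@M).as_rotvec()]
        r=least_squares(f,np.clip(s,LO+.01,HI-.01),bounds=(LO,HI)); 
        if r.cost<1e-6: out.append(r.x)
    return out
E
python3 - <<'E'
from h import *
p,M,s=pose()
D=[([-1.49152436,.528169644,1.43343640,3.3e-5,1.18143561,-.17851638],[.15932808,-.60384599,.21056405],[-3.11410087,-.403607085,-1.6e-4]),
([-.41864638,.42811649,1.43258317,.00155595,1.28027277,.88981886],[.58166663,-.13680358,.27102303],[-3.11375853,-.410071018,-.00205375]),
(s["joints"],p,s["orientation"])]
f=lambda v:np.concatenate([np.r_[(fk(q,v)[0]-np.array(x)),.1*R.from_matrix(fk(q,v)[1].T@R.from_rotvec(o).as_matrix()).as_rotvec()] for q,x,o in D])
r=least_squares(f,[.47,.41,.3,.25,.11,0]); print(r.x.round(4),np.abs(r.fun).round(4)); np.save("prm.npy",r.x)
E
```

```text
[0.6257 0.3221 0.0658 0.2673 0.1143 0.0103] [0.0038 0.0068 0.0005 0.     0.     0.     0.007  0.0066 0.0004 0.
 0.     0.     0.0019 0.0067 0.0009 0.     0.     0.    ]
```

```bash
python3 - <<'E'
from h import *
prm=np.load("prm.npy")
seeds=[[j1,.6,1.6,j4,j5,j6] for j1 in(-.3,.2) for j4 in(0,3.14) for j5 in(.3,.9) for j6 in(-1.5,1.5)]
def rep(n,p,M):
    S={tuple(q.round(2)) for q in ik(p,M,prm,seeds)}; print(n,*[np.array(q) for q in list(S)[:6]],sep="\n   ")
t=np.array([.5364,.1384,.009])
for a in(30,45,60):
  for b in(.0,.1): M=tilt(9,True,a); rep(f"pick up a{a} back{b}",t-b*M[:,2],M)
f=np.array([.5417,-.1425,.075])
for a in(30,45,60):
  for yaw in (-14,-60,45):
    rep(f"place a{a} yaw{yaw}",f,tilt(yaw,False,a))
E
```

```text
pick up a30 back0.0
   [ 0.01  0.64  2.43  2.97  0.45 -1.55]
pick up a30 back0.1
   [-0.01  0.41  2.43  2.77  0.24 -1.36]
pick up a45 back0.0
pick up a45 back0.1
pick up a60 back0.0
pick up a60 back0.1
place a30 yaw-14
   [-0.53  0.5   2.32  2.46  0.23  1.99]
place a30 yaw-60
place a30 yaw45
   [-0.72  0.56  2.09  0.92  0.68  2.42]
place a45 yaw-14
place a45 yaw-60
   [-0.21  0.6   2.32  4.19  0.65  1.29]
place a45 yaw45
   [-0.83  0.62  2.18  1.22  0.85  2.02]
place a60 yaw-14
place a60 yaw-60
   [-0.13  0.72  2.44  4.05  1.06  1.58]
place a60 yaw45
   [-0.92  0.73  2.26  1.35  1.07  1.75]
```

The elbow limit (j3) blocks a 45° lean this close to the base. I'll pick at a smaller lean and place at the complementary lean from a side heading. First I take one more pose for the model.

Request:
jog_arm(
  moves=[
    [-0.02,-0.01,0.02,0,-7,0,-0.4],
    [-0.02,0,0.03,0,-4,0,-0.4],
    [-0.02,0,0.03,0,0,0,-0.4],
    [-0.02,0,0.03,0,0,0,-0.4],
    [0,0,0,0,0,0,-0.4],
    [0,0,0,0,0,0,-0.4],
  ],
)

```text
time_s: 12.85
tcp_pos: [0.5059, 0.1389, 0.1676]
orientation: [-2.938, -0.29, -0.773]
wrist_force: [-0.0, 0.6, 0.3]
opening: 0.698
finger_force: 0.0
```

```bash
cat >> h.py <<'E'
import json,os
def log():
    p,M,s=pose()
    with open("log.json","a") as f: f.write(json.dumps([list(map(float,s["joints"])),list(map(float,p)),list(map(float,s["orientation"]))])+"\n")
def fk(q,prm):
    L1,L2,h0,d,off,e,e2,w=prm
    A=Rz(q[0]); B=A@Ry(q[1]); p=np.array([0,0,h0])+A@[0,off,0]+B@[e,0,L1]; B=B@Ry(q[2]); p=p+B@[e2,0,L2]
    B=B@Rz(q[3])@Ry(q[4]); p=p+B@[w,0,0]; B=B@Rz(q[5])@Rz(np.pi/2)
    return p+B@[0,0,d],B
E
cat > fit.py <<'E'
from h import *
D=[json.loads(l) for l in open("log.json")]
f=lambda v:np.concatenate([(fk(q,v)[0]-np.array(x)) for q,x,o in D]+[1e-3*(np.array(v)-[.47,.41,.3,.25,.11,0,0,0])])
r=least_squares(f,[.47,.41,.3,.25,.11,0,0,0]); print(r.x.round(4),np.abs(r.fun[:3*len(D)]).reshape(-1,3).round(4).tolist()); np.save("prm.npy",r.x)
E
python3 - <<'E'
import json
D=[([-1.49152436,.528169644,1.43343640,3.3e-5,1.18143561,-.17851638],[.15932808,-.60384599,.21056405],[-3.11410087,-.403607085,-1.6e-4]),
([-.41864638,.42811649,1.43258317,.00155595,1.28027277,.88981886],[.58166663,-.13680358,.27102303],[-3.11375853,-.410071018,-.00205375])]
open("log.json","w").write("".join(json.dumps(d)+"\n" for d in D))
from h import *
log(); p,M,s=pose(); print(p,s["joints"].round(3),np.degrees(np.arccos(-M[2,2])))
import fit
E
```

```text
[0.50591648 0.13894954 0.16758318] [-0.041  0.36   2.14   0.827  0.211  0.556] 29.771562151823776
[5.879e-01 3.915e-01 2.738e-01 3.163e-01 1.110e-01 4.000e-04 1.139e-01
 1.000e-04] [[0.0, 0.0, 0.0], [0.0, 0.0, 0.0], [0.0, 0.0, 0.0]]
```

```bash
cat > search.py <<'E'
from h import *
prm=np.load("prm.npy")
seeds=[[j1,.6,1.8,j4,j5,j6] for j1 in(-.4,.1) for j4 in(0,1.5,3.14) for j5 in(.3,1.) for j6 in(-1.5,1.5)]
def sols(p,M):
    S=[]
    for q in ik(p,M,prm,seeds):
        if all(np.abs(q-s).max()>.03 for s in S): S.append(q)
    return S
E
python3 - <<'E'
from search import *
c=np.array([.522,.1361]); u=np.array([np.cos(np.radians(9)),np.sin(np.radians(9))])
for a in(15,20,25,30):
  for xu in(True,False):
    M=tilt(9,xu,a); TC=np.r_[c+u*.004,.019]+.015*M[:,2] # tip point T
    for q in sols(TC,M): print("pick",a,xu,q.round(2))
f=np.array([.5417,-.1425,.046+.035])
for a in(60,65,70,75):
  for xu in(True,False):
    for yaw in(-40,-14,15,45,70):
      M=tilt(yaw,xu,a)
      for q in sols(f+.015*M[:,2],M): print("place",a,xu,yaw,q.round(2))
E
```

```text
pick 15 True [0.03 0.73 1.98 0.19 0.18 1.27]
pick 15 False [ 0.03  0.73  1.98  0.19  0.18 -1.88]
pick 20 True [0.02 0.74 2.04 1.28 0.05 0.16]
pick 25 True [ 0.01  0.76  2.11  2.78  0.17 -1.34]
pick 25 False [0.01 0.76 2.11 2.78 0.17 1.8 ]
pick 30 True [ 0.01  0.79  2.17  2.92  0.35 -1.49]
pick 30 False [0.01 0.79 2.17 2.92 0.35 1.65]
place 60 True -40 [-0.26  0.97  2.29  3.56  1.16 -1.51]
place 60 True -14 [-0.65  1.05  2.41  2.78  1.35 -1.7 ]
place 60 True 15 [-0.94  0.95  2.25  1.97  1.07 -1.64]
place 60 True 45 [-0.97  0.9   1.93  1.23  1.13 -1.23]
place 60 True 70 [-0.9   0.93  1.64  0.85  1.39 -1.09]
place 60 False -40 [-0.26  0.97  2.29  3.56  1.16  1.63]
place 60 False -14 [-0.65  1.05  2.41  2.78  1.35  1.44]
place 60 False 15 [-0.94  0.95  2.25  1.97  1.07  1.5 ]
place 60 False 45 [-0.97  0.9   1.93  1.23  1.13  1.91]
place 60 False 70 [-0.9   0.93  1.64  0.85  1.39  2.05]
place 65 True -40 [-0.24  1.05  2.31  3.57  1.33 -1.47]
place 65 True -14 [-0.67  1.16  2.44  2.76  1.55 -1.75]
place 65 True 15 [-0.98  1.03  2.26  1.96  1.19 -1.72]
place 65 True 45 [-1.    0.95  1.93  1
[... 545 characters left out ...]
1.02  1.61  0.91  1.52 -1.15]
place 70 False -40 [-0.23  1.13  2.31  3.59  1.49  1.71]
place 70 False 15 [-1.01  1.1   2.27  1.94  1.3   1.35]
place 70 False 45 [-1.02  1.    1.92  1.27  1.28  1.8 ]
place 70 False 70 [-0.93  1.02  1.61  0.91  1.52  1.99]
place 75 True -40 [-0.21  1.21  2.3   3.61  1.64 -1.4 ]
place 75 True 15 [-1.03  1.17  2.26  1.91  1.4  -1.85]
place 75 True 45 [-1.04  1.05  1.9   1.28  1.36 -1.39]
place 75 True 70 [-0.94  1.07  1.59  0.93  1.59 -1.17]
place 75 False -40 [-0.21  1.21  2.3   3.61  1.64  1.74]
place 75 False 15 [-1.03  1.17  2.26  1.91  1.4   1.29]
place 75 False 45 [-1.04  1.05  1.9   1.28  1.36  1.75]
place 75 False 70 [-0.94  1.07  1.59  0.93  1.59  1.97]
```

The model now fits the logged poses exactly. The smallest joint motion is to pick at a 15° lean (x-down roll) and place at a 75° lean, heading about +45°, with the camera up. I check that path's continuity and work out the moves.

```bash
cat >> search.py <<'E'
def track(q,poses,step=12):
    """continuous IK through poses list [(p,M)], from joints q; prints joints at each and worst step"""
    p,M=fk(q,prm)
    for (p2,M2) in poses:
        rv=R.from_matrix(M.T@M2).as_rotvec(); n=max(step,int(np.degrees(np.linalg.norm(rv))/6)+1); worst=0;bad=0
        for i in range(1,n+1):
            f=i/n; pi=p+(p2-p)*f; Mi=M@R.from_rotvec(rv*f).as_matrix()
            g=lambda x:np.r_[(fk(x,prm)[0]-pi)*10,R.from_matrix(fk(x,prm)[1].T@Mi).as_rotvec()]
            r=least_squares(g,np.clip(q,LO+1e-4,HI-1e-4),bounds=(LO,HI)); worst=max(worst,np.abs(r.x-q).max()); bad=max(bad,r.cost); q=r.x
        print("  n",n,"q",q.round(2),"maxstep",worst.round(2),"err",round(bad,6),"turn",np.degrees(rv).round(1)); p,M=p2,M2
    return q
E
python3 - <<'E'
from search import *
p0,M0,s=pose(); q0=s["joints"]; log()
M=tilt(9,False,15); t=np.array([.520,.1358,.0]); pre=t-.1*M[:,2]
print("start",q0.round(2)); q=track(q0,[(p0,down(-81)),(p0,down(99)),(p0,M),(pre,M),(t,M)])
go(pre,M)
f=np.array([.5417,-.1425,.085])
for yaw in(30,45,60):
    Mp=tilt(yaw,True,75); print("place",yaw); track(q,[(np.array([.5,.06,.2]),M),(np.array([.5,-.1,.22]),Mp),(f,Mp)])
E
```

```text
start [-0.04  0.36  2.14  0.83  0.21  0.56]
  n 12 q [0.05 0.45 1.73 0.   0.96 1.47] maxstep 0.28 err 0.0 turn [ -2.9 -29.6   2.2]
  n 31 q [ 0.05  0.45  1.73  0.    0.96 -1.67] maxstep 0.1 err 0.0 turn [  -0.   -0. -180.]
  n 12 q [ 0.04  0.38  1.93  0.06  0.57 -1.74] maxstep 0.03 err 0.0 turn [ -0. -15.  -0.]
  n 12 q [ 0.02  0.5   2.03  0.1   0.35 -1.8 ] maxstep 0.02 err 0.0 turn [0. 0. 0.]
  n 12 q [ 0.03  0.73  2.01  0.23  0.15 -1.92] maxstep 0.02 err 0.0 turn [0. 0. 0.]
at [0.5059 0.1389 0.1676] q [-0.04  0.36  2.14  0.83  0.21  0.56] open 0.698 t 12.8
  turn(deg, tool) [  22.7    -4.84 -176.66] then shift(mm) [30.4 -5.3 65.3]
  shift first(mm) [-46.1   7.4  55.2]
place 30
  n 12 q [-0.15  0.29  1.94  0.13  0.66 -1.97] maxstep 0.05 err 0.0 turn [-0. -0. -0.]
  n 28 q [-1.15  0.75  2.29  1.44  1.32 -1.47] maxstep 0.08 err 0.0 turn [-81.9  21.5 141.8]
  n 12 q [-1.09  1.07  2.1   1.53  1.31 -1.61] maxstep 0.03 err 0.0 turn [0. 0. 0.]
place 45
  n 12 q [-0.15  0.29  1.94  0.13  0.66 -1.97] maxstep 0.05 err 0.0 turn [-0. -0. -0.]
  n 26 q [-1.1   0.74  2.09  1.19  1.42 -1.26] maxstep 0.07 err 0.0 turn [-75.4  34.7 130.6]
  n 12 q [-1.06  1.04  1.91  1.25  1.37 -1.38] maxstep 0.03 err 0.0 turn [0. 0. 0.]
place 60
  n 12 q [-0.15  0.29  1.94  0.13  0.66 -1.97] maxstep 0.05 err 0.0 turn [-0. -0. -0.]
  n 25 q [-1.03  0.76  1.89  1.    1.57 -1.14] maxstep 0.07 err 0.0 turn [-68.5  46.2 118.6]
  n 12 q [-1.01  1.04  1.71  1.03  1.5  -1.22] maxstep 0.02 err 0.0 turn [0. 0. 0.]
```

Request:
jog_arm(
  moves=[
    [0,0,0,-0.7,-7.4,0.55,-0.4],
    [0,0,0,-0.7,-7.4,0.55,-0.4],
    [0,0,0,-0.7,-7.4,0.55,-0.4],
    [0,0,0,-0.7,-7.4,0.55,-0.4],
    [0,0,0,0,0,-8.2,-0.4],
    [0,0,0,0,0,-8.2,-0.4],
    [0,0,0,0,0,-8.2,-0.4],
    [0,0,0,0,0,-8.2,-0.4],
    [0,0,0,0,0,-8.2,-0.4],
    [0,0,0,0,0,-8.2,-0.4],
  ],
)

```text
time_s: 13.85
tcp_pos: [0.5079, 0.152, 0.1694]
orientation: [2.697, 1.571, 0.269]
wrist_force: [0.4, -0.4, -0.4]
opening: 0.703
finger_force: 0.0
```

Request:
jog_arm(
  moves=[
    [0,0,0,0,0,-8.2,-0.4],
    [0,0,0,0,0,-8.2,-0.4],
    [0,0,0,0,0,-8.2,-0.4],
    [0,0,0,0,0,-8.2,-0.4],
    [0,0,0,0,0,-8.2,-0.4],
    [0,0,0,0,0,-8.2,-0.4],
    [0,0,0,0,0,-8.2,-0.4],
    [0,0,0,0,0,-8.2,-0.4],
    [0,0,0,0,0,-8.2,-0.4],
    [0,0,0,0,0,-8.2,-0.4],
  ],
)

```text
time_s: 14.85
tcp_pos: [0.5079, 0.1519, 0.1694]
orientation: [0.971, 2.856, 0.188]
wrist_force: [0.6, 0.0, 0.6]
opening: 0.697
finger_force: 0.0
```

Request:
jog_arm(
  moves=[
    [0,0,0,0,0,-8.2,-0.4],
    [0,0,0,0,0,-8.2,-0.4],
    [0,0,0,0,0,-8.2,-0.4],
    [0,0,0,0,0,-8.2,-0.4],
    [0,0,0,0,0,-8.2,-0.4],
    [0,0,0,0,0,-8.2,-0.4],
    [0,0,0,0,-7.5,0,-0.4],
    [0,0,0,0,-7.5,0,-0.4],
    [0,0,0,0,0,0,-0.4],
    [0,0,0,0,0,0,-0.4],
  ],
)

```text
time_s: 15.85
tcp_pos: [0.5074, 0.153, 0.1687]
orientation: [-0.261, 2.709, 0.129]
wrist_force: [0.6, 0.5, -0.3]
opening: 0.699
finger_force: 0.0
```

```bash
python3 - <<'E'
from search import *
log(); M=tilt(9,False,15); t=np.array([.520,.1358,.0]); go(t-.08*M[:,2],M); go(t,M)
v=grab("wrist"); bottle(v,"red",[.514,.136])
E
```

```text
at [0.5074 0.153  0.1687] q [ 0.    0.36  2.05  0.39  0.35 -2.1 ] open 0.699 t 15.8
  turn(deg, tool) [3.64 9.26 1.48] then shift(mm) [ 34.2 -18.9  85.5]
  shift first(mm) [ 47.9 -23.1  77.5]
at [0.5074 0.153  0.1687] q [ 0.    0.36  2.05  0.39  0.35 -2.1 ] open 0.699 t 15.8
  turn(deg, tool) [3.64 9.26 1.48] then shift(mm) [ 34.2 -18.9 165.5]
  shift first(mm) [ 60.8 -28.  156.3]
red blobs [(np.int32(1096), [295.7, 139.7], [0.5206, 0.1365, 0.034]), (np.int32(464), [295.1, 93.4], [0.4758, 0.1294, 0.034])]
 band box ctr [0.5211 0.1359] sides mm 32.9 34.1 dirs [100.1  10.5]
```

Request:
jog_arm(
  moves=[
    [0,0,0,1.8,4.6,0.7,-0.4],
    [0,0,0,1.8,4.6,0.7,-0.4],
    [0.0085,-0.0047,0.02,0,0,0,-0.4],
    [0.0085,-0.0047,0.02,0,0,0,-0.4],
    [0.0085,-0.0047,0.02,0,0,0,-0.4],
    [0.0085,-0.0047,0.02,0,0,0,-0.4],
    [0,0,0,0,0,0,-0.4],
    [0,0,0,0,0,0,-0.4],
  ],
)

```text
time_s: 16.7
tcp_pos: [0.5004, 0.1345, 0.0812]
orientation: [-0.233, 2.858, 0.043]
wrist_force: [-0.6, 0.0, 0.1]
opening: 0.698
finger_force: 0.0
```

```bash
python3 - <<'E'
from search import *
M=tilt(9.5,False,15); go(np.array([.520,.1358,.0]),M)
E
```

```text
at [0.5004 0.1345 0.0812] q [ 0.02  0.54  2.03  0.16  0.3  -1.86] open 0.698 t 16.7
  turn(deg, tool) [ 0.39  0.77 -0.23] then shift(mm) [ 2.2 -2.  83.5]
  shift first(mm) [ 3.3 -2.6 83.4]
```

Request:
jog_arm(
  moves=[
    [0.002,-0.002,0.02,0.4,0.8,0,-0.4],
    [0,0,0.02,0,0,0,-0.4],
    [0,0,0.02,0,0,0,-0.4],
    [0,0,0.012,0,0,0,-0.4],
    [0,0,0.006,0,0,0,-0.4],
    [0,0,0,0,0,0,-0.4],
    [0,0,0,0,0,0,-0.4],
  ],
)

```text
time_s: 17.4
tcp_pos: [0.5167, 0.136, 0.0054]
orientation: [-0.233, 2.872, 0.033]
wrist_force: [-0.5, -0.3, 0.5]
opening: 0.703
finger_force: 0.0
```

```bash
python3 - <<'E'
from search import *
M=tilt(9.5,False,15); go(np.array([.520,.1358,.0]),M); v=grab("scene"); log()
p,M,s=pose();a=proj(p,v[1],v[2]);o=(a-[45,50]).astype(int); print(s["wrist_force"],(a-o)*7)
save("s3",cv2.resize(v[0][o[1]:o[1]+80,o[0]:o[0]+90],None,fx=7,fy=7,interpolation=cv2.INTER_CUBIC))
E
```

```text
at [0.5167 0.136  0.0054] q [ 0.03  0.72  2.01  0.24  0.16 -1.94] open 0.703 t 17.4
  turn(deg, tool) [ 0.03 -0.07 -0.21] then shift(mm) [-1.7 -0.7  6.1]
  shift first(mm) [-1.7 -0.7  6.1]
[-1.13717452  0.2443332   0.87904659] [317.47036871 352.17735002]
```

View pics/s3.png

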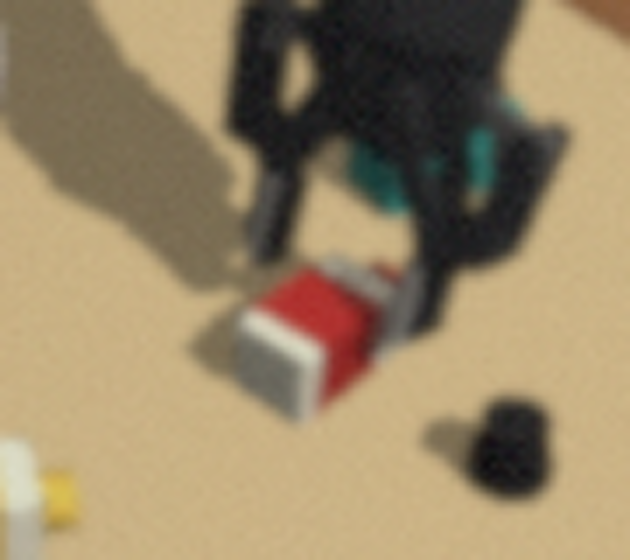

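The fingers straddle the red bottle, with the right tip at crop (400,340) and the loupe clear at (512,447). I go 6 mm deeper, close, and lift.

Request:
jog_arm(
  moves=[
    [-0.0015,0,0.006,0,0,0,-0.4],
    [0,0,0,0,0,0,-0.4],
    [0,0,0,0,0,0,0.6],
    [0,0,0,0,0,0,0.6],
    [0,0,0,0,0,0,0.6],
    [0,0,0,0,0,0,0.6],
    [0,0,0,0,0,0,0.6],
  ],
  squeeze=50,
)

```text
time_s: 18.15
tcp_pos: [0.5192, 0.1363, -0.0004]
orientation: [-0.233, 2.873, 0.033]
wrist_force: [-2.6, 0.1, 5.3]
opening: 0.384
finger_force: 51.0
```

```bash
cat >> search.py <<'E'
def bottlepose(c,psi,sgn=1):
    """lying bottle: body centre xy c, psi=direction cap->foot deg; returns 4x4 with origin foot, z to cap"""
    u=np.array([np.cos(np.radians(psi)),np.sin(np.radians(psi)),0]); T=np.eye(4); T[:3,2]=-u; T[:3,0]=[0,0,1]; T[:3,1]=np.cross(-u,[0,0,1]); T[:3,3]=[*(np.array(c)+.03*u[:2]),.017]; return T
def H(p,M): T=np.eye(4);T[:3,:3]=M;T[:3,3]=p;return T
E
python3 - <<'E'
from search import *
p,M,s=pose(); q=s["joints"]; print(p.round(4),s["opening"],s["finger_force"],s["wrist_force"].round(1)); log()
B=np.linalg.inv(H(p,M))@bottlepose([.5211,.1359],9.5); np.save("B.npy",B); print("foot in tool",B[:3,3].round(4),"axis",B[:3,2].round(3))
F=np.array([.5417,-.1425,.047])
a=np.degrees(np.arcsin(-B[2,2])); print("lean at place",90-np.degrees(np.arcsin(abs(B[2,2]))))
Mp=tilt(45,True,90-np.degrees(np.arcsin(abs(B[2,2])))); 
print("bottle z at place",(Mp@B[:3,2]).round(3)); tp=F-Mp@B[:3,3]; print("tcp place",tp.round(4)); np.savez("plan.npz",Mp=Mp,tp=tp)
up=np.array([.5,.06,.2]); track(q,[(up,M),(np.array([.5,-.1,.22]),Mp),(tp+[0,0,.08],Mp),(tp,Mp)]); go(up,M)
E
```

```text
[ 5.192e-01  1.363e-01 -4.000e-04] 0.38358170191909824 50.99413454532623 [-2.6  0.1  5.3]
foot in tool [-0.0352 -0.0006 -0.0086] axis [ 0.966 -0.004 -0.257]
lean at place 75.12255367004981
bottle z at place [-0.003  0.003  1.   ]
tcp place [ 0.5544 -0.1306  0.0789]
  n 12 q [-0.16  0.29  1.94  0.13  0.66 -1.98] maxstep 0.05 err 0.0 turn [-0.  0. -0.]
  n 26 q [-1.1   0.74  2.09  1.19  1.42 -1.27] maxstep 0.07 err 0.0 turn [-75.8  34.3 130.7]
  n 12 q [-1.03  0.88  1.93  1.26  1.4  -1.25] maxstep 0.01 err 0.0 turn [0. 0. 0.]
  n 12 q [-1.03  1.05  1.9   1.28  1.36 -1.38] maxstep 0.01 err 0.0 turn [0. 0. 0.]
at [ 5.192e-01  1.363e-01 -4.000e-04] q [ 0.03  0.73  2.01  0.25  0.15 -1.94] open 0.384 t 18.1
  turn(deg, tool) [0. 0. 0.] then shift(mm) [ -21.3  -71.9 -201.8]
  shift first(mm) [ -21.3  -71.9 -201.8]
```

Request:
jog_arm(
  moves=[
    [0,0,-0.02,0,0,0,0.6],
    [0,0,-0.025,0,0,0,0.6],
    [-0.0035,-0.012,-0.026,0,0,0,0.6],
    [-0.0035,-0.012,-0.026,0,0,0,0.6],
    [-0.0035,-0.012,-0.026,0,0,0,0.6],
    [-0.0035,-0.012,-0.026,0,0,0,0.6],
    [-0.0035,-0.012,-0.026,0,0,0,0.6],
    [-0.0035,-0.012,-0.026,0,0,0,0.6],
    [0,0,0,0,0,0,0.6],
  ],
)

```text
time_s: 19.05
tcp_pos: [0.5025, 0.0585, 0.202]
orientation: [-0.23, 2.866, 0.029]
wrist_force: [0.4, 0.1, -0.9]
opening: 0.388
finger_force: 50.4
```

```bash
python3 - <<'E'
from search import *
P=np.load("plan.npz"); Mp,tp=P["Mp"],P["tp"]; p,M,s=pose(); print(s["opening"],s["finger_force"],s["wrist_force"]); log()
pr=tp+[0,0,.1]; track(s["joints"],[(p,Mp),(pr,Mp),(tp,Mp)]); go(pr,Mp)
E
```

```text
0.38849484246150073 50.39597153663635 [ 0.43866545  0.0564376  -0.8922238 ]
  n 26 q [-0.85  0.83  2.34  1.51  1.31 -1.6 ] maxstep 0.07 err 0.0 turn [-75.4  34.7 130.9]
  n 12 q [-1.03  0.84  1.94  1.25  1.41 -1.21] maxstep 0.04 err 0.0 turn [0. 0. 0.]
  n 12 q [-1.03  1.05  1.9   1.28  1.36 -1.38] maxstep 0.02 err 0.0 turn [0. 0. 0.]
at [0.5025 0.0585 0.202 ] q [-0.16  0.29  1.94  0.13  0.66 -1.98] open 0.388 t 19.1
  turn(deg, tool) [-75.39  34.7  130.92] then shift(mm) [-47.3 170.4 -87.8]
  shift first(mm) [ -14.2 -194.9   28.1]
```

Request:
jog_arm(
  moves=[
    [0,0,0,-3.8,1.7,6.5,0.6],
    [0,0,0,-3.8,1.7,6.5,0.6],
    [0,0,0,-3.8,1.7,6.5,0.6],
    [0,0,0,-3.8,1.7,6.5,0.6],
    [0,0,0,-3.8,1.7,6.5,0.6],
    [0,0,0,-3.8,1.7,6.5,0.6],
    [0,0,0,-3.8,1.7,6.5,0.6],
    [0,0,0,-3.8,1.7,6.5,0.6],
    [0,0,0,-3.8,1.7,6.5,0.6],
    [0,0,0,-3.8,1.7,6.5,0.6],
  ],
)

```text
time_s: 20.05
tcp_pos: [0.5, 0.06, 0.1976]
orientation: [-1.259, -2.493, -1.114]
wrist_force: [-1.0, 0.0, -0.7]
opening: 0.384
finger_force: 50.3
```

Request:
jog_arm(
  moves=[
    [0,0,0,-3.8,1.7,6.5,0.6],
    [0,0,0,-3.8,1.7,6.5,0.6],
    [0,0,0,-3.8,1.7,6.5,0.6],
    [0,0,0,-3.8,1.7,6.5,0.6],
    [0,0,0,-3.8,1.7,6.5,0.6],
    [0,0,0,-3.8,1.7,6.5,0.6],
    [0,0,0,-3.8,1.7,6.5,0.6],
    [0,0,0,-3.8,1.7,6.5,0.6],
    [0,0,0,-3.8,1.7,6.5,0.6],
    [0,0,0,-3.8,1.7,6.5,0.6],
  ],
)

```text
time_s: 21.05
tcp_pos: [0.5001, 0.0596, 0.1974]
orientation: [-2.01, -0.837, -1.552]
wrist_force: [0.0, -1.1, -0.7]
opening: 0.387
finger_force: 50.4
```

```bash
python3 - <<'E'
from search import *
P=np.load("plan.npz"); Mp,tp=P["Mp"],P["tp"]; p,M,s=pose(); print(s["opening"],s["finger_force"]); log(); go(tp+[0,0,.06],Mp)
E
```

```text
0.3866958690710013 50.372201800346375
at [0.5001 0.0596 0.1974] q [-0.86  0.85  2.35  1.52  1.31 -1.64] open 0.387 t 21.1
  turn(deg, tool) [ 0.04 -0.11  0.26] then shift(mm) [-81.2 173.  -77.9]
  shift first(mm) [-81.9 172.6 -77.9]
```

Request:
jog_arm(
  moves=[
    [-0.01,0.0216,-0.0097,0,0,0,0.6],
    [-0.01,0.0216,-0.0097,0,0,0,0.6],
    [-0.01,0.0216,-0.0097,0,0,0,0.6],
    [-0.01,0.0216,-0.0097,0,0,0,0.6],
    [-0.01,0.0216,-0.0097,0,0,0,0.6],
    [-0.01,0.0216,-0.0097,0,0,0,0.6],
    [-0.01,0.0216,-0.0097,0,0,0,0.6],
    [-0.01,0.0216,-0.0097,0,0,0,0.6],
    [0,0,0,0,0,0,0.6],
    [0,0,0,0,0,0,0.6],
  ],
)

```text
time_s: 22.05
tcp_pos: [0.5557, -0.1292, 0.1417]
orientation: [-2.006, -0.843, -1.552]
wrist_force: [-0.3, -0.1, -0.2]
opening: 0.384
finger_force: 50.5
```

```bash
cat >> search.py <<'E'
def fresh():
    robot.grab_frame("top"); return pose()  # a new control period's reading
E
python3 - <<'E'
from search import *
P=np.load("plan.npz"); Mp,tp=P["Mp"],P["tp"]; fresh(); go(tp,Mp)
v=grab("scene"); p,M,s=pose(); B=np.load("B.npy"); T=H(p,M)@B; print("bottle est foot",T[:3,3].round(4),"z",T[:3,2].round(3))
F=proj(T[:3,3],v[1],v[2]); o=(F-[45,55]).astype(int)
print("foot,top px",[((proj(T[:3,3]+T[:3,2]*h,v[1],v[2])-o)*7).round() for h in(0,.074)],"front px",((proj([.5417,-.1425,.046],v[1],v[2])-o)*7).round())
save("s4",cv2.resize(v[0][o[1]:o[1]+80,o[0]:o[0]+90],None,fx=7,fy=7,interpolation=cv2.INTER_CUBIC))
E
```

```text
at [ 0.5554 -0.1284  0.1422] q [-1.03  0.92  1.93  1.26  1.39 -1.29] open 0.381 t 22.1
  turn(deg, tool) [-0.19 -0.21  0.46] then shift(mm) [-61.8   0.8  14.1]
  shift first(mm) [-61.8   0.4  13.8]
bottle est foot [ 0.543  -0.1402  0.1106] z [-0.01   0.005  1.   ]
foot,top px [array([321., 390.]), array([318., 237.])] front px [325. 511.]
```

View pics/s4.png

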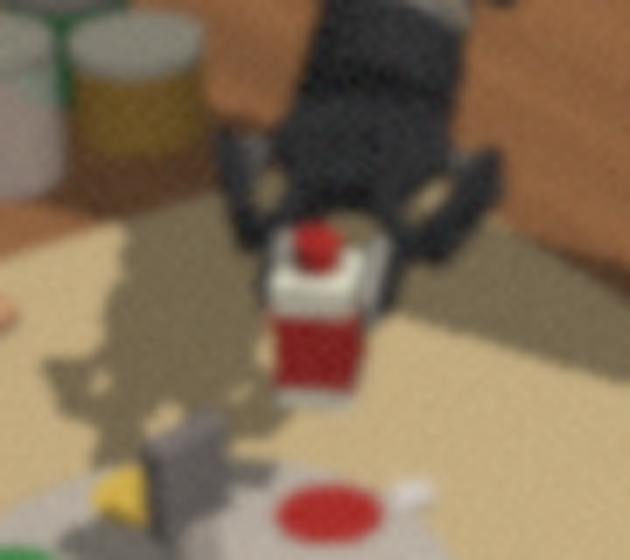

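The crop shows the red bottle upright above the red spot: cap at (318,240), foot at about (318,400), spot at (330,513). I lower it.

Request:
jog_arm(
  moves=[
    [-0.015,0,0.0035,0,0,0,0.6],
    [-0.015,0,0.0035,0,0,0,0.6],
    [-0.015,0.0005,0.0035,0,0,0,0.6],
    [-0.009,0,0.002,0,0,0,0.6],
    [-0.005,0,0.001,0,0,0,0.6],
    [0,0,0,0,0,0,0.6],
    [0,0,0,0,0,0,0.6],
    [0,0,0,0,0,0,0.6],
  ],
)

```text
time_s: 22.95
tcp_pos: [0.5556, -0.1319, 0.0829]
orientation: [-2.005, -0.845, -1.555]
wrist_force: [0.1, 0.0, -1.0]
opening: 0.385
finger_force: 50.5
```

```bash
python3 - <<'E'
from search import *
P=np.load("plan.npz"); Mp,tp=P["Mp"],P["tp"]; p,M,s=fresh(); go(tp,Mp); print(s["wrist_force"],(H(p,M)@np.load("B.npy"))[:3,3].round(4))
E
```

```text
at [ 0.5556 -0.132   0.0829] q [-1.03  1.04  1.9   1.28  1.37 -1.39] open 0.383 t 23.0
  turn(deg, tool) [-0.08 -0.21  0.66] then shift(mm) [-3.9 -1.8  1.2]
  shift first(mm) [-3.9 -1.9  1.1]
[ 1.01933587 -0.1563743  -0.56843262] [ 0.5433 -0.1441  0.051 ]
```

Request:
jog_arm(
  moves=[
    [-0.002,-0.001,0.0005,0,0,0,0.6],
    [-0.0015,0,0.0005,0,0,0,0.6],
    [-0.001,0,0,0,0,0,0.6],
    [0,0,0,0,0,0,0.6],
    [0,0,0,0,0,0,0.6],
  ],
)

```text
time_s: 23.5
tcp_pos: [0.5547, -0.1314, 0.0777]
orientation: [-2.006, -0.845, -1.555]
wrist_force: [0.9, -0.2, -0.4]
opening: 0.382
finger_force: 50.5
```

Request:
jog_arm(
  moves=[
    [-0.001,0,0,0,0,0,0.6],
    [-0.001,0,0,0,0,0,0.6],
    [0,0,0,0,0,0,0.6],
  ],
)

```text
time_s: 23.8
tcp_pos: [0.5546, -0.1316, 0.077]
orientation: [-2.003, -0.843, -1.558]
wrist_force: [1.2, 0.1, 3.8]
opening: 0.387
finger_force: 50.6
```

Contact at 3.8 N. I release and back off along the tool axis.

Request:
jog_arm(
  moves=[
    [0,0,0,0,0,0,0.1],
    [0,0,0,0,0,0,-0.1],
    [0,0,0,0,0,0,-0.2],
    [0,0,0,0,0,0,-0.2],
    [0,0,-0.01,0,0,0,-0.2],
    [0,0,-0.02,0,0,0,-0.2],
    [0,0,-0.03,0,0,0,-0.2],
    [0,0,-0.03,0,0,0,-0.2],
    [0,0,0,0,0,0,-0.2],
    [0,0,0,0,0,0,-0.2],
  ],
)

```text
time_s: 24.8
tcp_pos: [0.4926, -0.1945, 0.0987]
orientation: [-2.007, -0.844, -1.556]
wrist_force: [-0.5, -0.0, 1.1]
opening: 0.601
finger_force: 0.0
```

```bash
cat >> search.py <<'E'
def standing(views,c,xy,z0=.046):
    """upright bottle near xy: cap blob -> point at cap top (z0+.074) in each view"""
    for n,v in views.items():
        im,K,C=v; d=blobs(im,c,8)
        for ce,st,_ in d:
            for h in (z0+.067,z0+.03):
                p=onz(ce,K,C,h)
                if np.linalg.norm(p[:2]-xy)<.045: print("  ",n,c,"area",st[4],"px",ce.round(1),"bbox",st[:4],"at z",round(h,3),p[:2].round(4))
E
python3 - <<'E'
from search import *
p,M,s=fresh(); log()
V={n:grab(n) for n in("wrist","scene","top")}
standing(V,"red",[.5417,-.1425])
F=np.array([.5417,-.1425])
for n in V: print(n,"expected cap",proj([*F,.046+.067],*V[n][1:]).round(1),"band",proj([*F,.076],*V[n][1:]).round(1))
print(p,s["wrist_force"])
E
```

```text
wrist red area 659 px [322.9 168. ] bbox [309 155  29  28] at z 0.113 [ 0.5416 -0.1453]
   wrist red area 1810 px [319.8 225.3] bbox [292 204  54  50] at z 0.076 [ 0.5231 -0.1611]
   scene red area 16 px [304.  170.4] bbox [302 169   5   4] at z 0.113 [ 0.5396 -0.1501]
   scene red area 62 px [304.  185.1] bbox [300 182  10   7] at z 0.076 [ 0.5545 -0.1298]
   top red area 62 px [365.9 227.6] bbox [362 219  14  15] at z 0.113 [ 0.5291 -0.1261]
   top red area 62 px [365.9 227.6] bbox [362 219  14  15] at z 0.076 [ 0.5326 -0.1298]
   top red area 33 px [372.6 222.9] bbox [370 220   6   7] at z 0.113 [ 0.5436 -0.1458]
   top red area 33 px [372.6 222.9] bbox [370 220   6   7] at z 0.076 [ 0.5476 -0.1501]
wrist expected cap [320.5 166.8] band [320.1 206. ]
scene expected cap [304.8 171.6] band [305.2 182. ]
top expected cap [371.5 223.5] band [370.1 224.7]
[ 0.49278132 -0.19346573  0.0986776 ] [-0.27668952  1.06043922  0.51084394]
```

Red stands at about (0.542,-0.145), 3 mm off centre. Next is the knob, to bring yellow round.

```bash
python3 - <<'E'
from search import *
p,M,s=pose(); a=np.array([.48,-.2,.27]); k=np.array([.6243,-.1223,.27]); Mk=down(103.75)
track(s["joints"],[(a,M),(a,Mk),(k,Mk),(k-[0,0,.187],Mk),(k-[0,0,.187],down(43.75))]); go(a,M)
E
```

```text
n 12 q [-1.23  0.66  1.9   1.06  1.59 -1.06] maxstep 0.03 err 0.0 turn [ 0. -0.  0.]
  n 26 q [-0.61  0.32  1.62 -0.    1.21 -2.42] maxstep 0.07 err 0.0 turn [  93.5  -25.8 -120.7]
  n 12 q [-0.37  0.49  1.33  0.    1.32 -2.18] maxstep 0.03 err 0.0 turn [0. 0. 0.]
  n 12 q [-0.37  0.7   1.51 -0.    0.94 -2.18] maxstep 0.03 err 0.0 turn [0. 0. 0.]
  n 12 q [-0.37  0.7   1.51  0.    0.94 -1.13] maxstep 0.09 err 0.0 turn [ 0.  0. 60.]
at [ 0.4931 -0.1923  0.0985] q [-1.2   1.01  1.89  1.1   1.42 -1.36] open 0.6 t 25.0
  turn(deg, tool) [0. 0. 0.] then shift(mm) [162.2  -2.3 -57.6]
  shift first(mm) [162.2  -2.3 -57.6]
```

Request:
jog_arm(
  moves=[
    [0.0324,0,-0.0115,0,0,0,-0.3],
    [0.0324,0,-0.0115,0,0,0,-0.3],
    [0.0324,0,-0.0115,0,0,0,-0.3],
    [0.0324,0,-0.0115,0,0,0,-0.3],
    [0.0324,0,-0.0115,0,0,0,-0.3],
    [0,0,0,4.9,-1.35,-6.35,-0.3],
    [0,0,0,4.9,-1.35,-6.35,-0.3],
    [0,0,0,4.9,-1.35,-6.35,-0.3],
    [0,0,0,4.9,-1.35,-6.35,-0.3],
    [0,0,0,4.9,-1.35,-6.35,-0.3],
  ],
)

```text
time_s: 26.0
tcp_pos: [0.4815, -0.2016, 0.2695]
orientation: [-1.63, -1.734, -1.359]
wrist_force: [-0.4, -0.1, -0.3]
opening: 0.651
finger_force: 0.0
```

Request:
jog_arm(
  moves=[
    [0,0,0,4.9,-1.35,-6.35,-0.3],
    [0,0,0,4.9,-1.35,-6.35,-0.3],
    [0,0,0,4.9,-1.35,-6.35,-0.3],
    [0,0,0,4.9,-1.35,-6.35,-0.3],
    [0,0,0,4.9,-1.35,-6.35,-0.3],
    [0,0,0,4.9,-1.35,-6.35,-0.3],
    [0,0,0,4.9,-1.35,-6.35,-0.3],
    [0,0,0,4.9,-1.35,-6.35,-0.3],
    [0,0,0,4.9,-1.35,-6.35,-0.3],
    [0,0,0,4.9,-1.35,-6.35,-0.3],
  ],
)

```text
time_s: 27.0
tcp_pos: [0.4816, -0.2012, 0.2694]
orientation: [-0.303, -2.953, -0.492]
wrist_force: [-1.0, 1.4, -0.8]
opening: 0.652
finger_force: 0.0
```

Request:
jog_arm(
  moves=[
    [0,0,0,4.9,-1.35,-6.35,-0.3],
    [0,0,0,4.9,-1.35,-6.35,-0.3],
    [0,0,0,4.9,-1.35,-6.35,-0.3],
    [0,0,0,4.9,-1.35,-6.35,-0.3],
    [0,0,0,0,0,0,-0.3],
    [0,0,0,0,0,0,-0.3],
  ],
)

```text
time_s: 27.6
tcp_pos: [0.4813, -0.2014, 0.2697]
orientation: [-0.369, 3.119, 0.01]
wrist_force: [0.6, -0.5, -0.3]
opening: 0.652
finger_force: 0.0
```

```bash
python3 - <<'E'
from search import *
fresh(); go(np.array([.6243,-.1223,.25]),down(103.75))
E
```

```text
at [ 0.4817 -0.2023  0.2697] q [-0.61  0.32  1.61  0.01  1.21 -2.42] open 0.644 t 27.6
  turn(deg, tool) [ 0.32  0.09 -0.3 ] then shift(mm) [-157.5   43.8   19.7]
  shift first(mm) [-157.3   44.5   20.1]
```

Request:
jog_arm(
  moves=[
    [-0.0315,0.0089,0,0.3,0,0,-0.3],
    [-0.0315,0.0089,0,0,0,0,-0.3],
    [-0.0315,0.0089,0,0,0,0,-0.3],
    [-0.0315,0.0089,0,0,0,0,-0.3],
    [-0.0315,0.0089,0.02,0,0,0,-0.3],
    [0,0,0,0,0,0,-0.3],
    [0,0,0,0,0,0,-0.3],
  ],
)

```text
time_s: 28.35
tcp_pos: [0.6241, -0.1229, 0.2485]
orientation: [0.369, -3.119, -0.001]
wrist_force: [-0.2, -1.2, -0.5]
opening: 0.651
finger_force: 0.0
```

```bash
python3 - <<'E'
from search import *
v=grab("wrist"); carousel(v); standing({"w":v},"red",[.5417,-.1425]); go(np.array([.6243,-.1223,.083]),down(103.75))
E
```

```text
carousel axis [ 0.6232 -0.1232] red angle -165.71 n 5 res 0.0018 turret steps -5.991
   w red area 11 px [311.7  79. ] bbox [308  77   8   6] at z 0.113 [ 0.5288 -0.1563]
   w red area 11 px [311.7  79. ] bbox [308  77   8   6] at z 0.076 [ 0.5269 -0.158 ]
   w red area 104 px [337.9  86.9] bbox [330  76  14  25] at z 0.113 [ 0.5298 -0.131 ]
   w red area 104 px [337.9  86.9] bbox [330  76  14  25] at z 0.076 [ 0.5279 -0.1295]
   w red area 386 px [319.8  97.1] bbox [309  86  22  23] at z 0.113 [ 0.5425 -0.1453]
   w red area 386 px [319.8  97.1] bbox [309  86  22  23] at z 0.076 [ 0.5422 -0.1457]
   w red area 67 px [332.3 113.4] bbox [323 107  19  12] at z 0.113 [ 0.5541 -0.1302]
   w red area 67 px [332.3 113.4] bbox [323 107  19  12] at z 0.076 [ 0.5552 -0.1287]
at [ 0.6239 -0.1233  0.2494] q [-0.37  0.5   1.36 -0.    1.28 -2.18] open 0.65 t 28.4
  turn(deg, tool) [-0.01  0.   -0.31] then shift(mm) [ -0.6   0.9 166.4]
  shift first(mm) [ -0.6   0.9 166.4]
```

Request:
jog_arm(
  moves=[
    [-0.0005,0.001,0.03,0,0,-0.3,-0.3],
    [0,0,0.035,0,0,0,-0.3],
    [0,0,0.035,0,0,0,-0.3],
    [0,0,0.035,0,0,0,-0.3],
    [0,0,0.025,0,0,0,-0.3],
    [0,0,0.006,0,0,0,-0.3],
    [0,0,0,0,0,0,1],
    [0,0,0,0,0,0,1],
    [0,0,0,0,0,0,1],
    [0,0,0,0,0,0,1],
  ],
  squeeze=60,
)

```text
time_s: 29.4
tcp_pos: [0.6258, -0.121, 0.0866]
orientation: [-0.376, 3.114, -0.001]
wrist_force: [-1.8, 3.2, 6.6]
opening: 0.156
finger_force: 61.5
```

Request:
jog_arm(
  moves=[
    [0,0,0,0,0,0,1],
    [0,0,0,0,0,2,1],
    [0,0,0,0,0,4,1],
    [0,0,0,0,0,5,1],
    [0,0,0,0,0,5,1],
    [0,0,0,0,0,5,1],
    [0,0,0,0,0,5,1],
    [0,0,0,0,0,5,1],
    [0,0,0,0,0,5,1],
    [0,0,0,0,0,5,1],
  ],
)

```text
time_s: 30.4
tcp_pos: [0.6256, -0.1226, 0.0866]
orientation: [0.741, 3.047, -0.003]
wrist_force: [-3.1, -1.6, 6.2]
opening: 0.149
finger_force: 61.5
```

Request:
jog_arm(
  moves=[
    [0,0,0,0,0,5,1],
    [0,0,0,0,0,5,1],
    [0,0,0,0,0,5,1],
    [0,0,0,0,0,3,1],
    [0,0,0,0,0,1,1],
    [0,0,0,0,0,0,1],
    [0,0,0,0,0,0,1],
    [0,0,0,0,0,0,0.4],
    [0,0,0,0,0,0,-0.3],
    [0,0,0,0,0,0,-0.3],
  ],
)

```text
time_s: 31.4
tcp_pos: [0.6252, -0.1216, 0.0844]
orientation: [1.231, 2.887, 0.001]
wrist_force: [0.3, 0.2, -0.6]
opening: 0.632
finger_force: 0.0
```

Request:
jog_arm(
  moves=[
    [0,0,0,0,0,0,-0.3],
    [0,0,0,0,0,0,-0.3],
    [0,0,-0.02,0,0,0,-0.3],
    [0,0,-0.04,0,0,0,-0.3],
    [0,0,-0.04,0,0,0,-0.3],
    [0,0,-0.04,0,0,0,-0.3],
    [0,0,-0.04,0,0,0,-0.3],
    [0,0,0,0,0,0,-0.3],
    [0,0,0,0,0,0,-0.3],
  ],
)

```text
time_s: 32.3
tcp_pos: [0.6249, -0.1215, 0.2655]
orientation: [1.23, 2.885, 0.001]
wrist_force: [0.6, -0.1, -1.3]
opening: 0.647
finger_force: 0.0
```

```bash
python3 - <<'E'
from search import *
p,M,s=fresh(); print(p,s["joints"].round(2)); V={n:grab(n) for n in("wrist","top")}; x=carousel(V["wrist"])
pr=AX+.085*np.array([np.cos(x[2]),np.sin(x[2])]); print("place red",pr); standing(V,"red",pr)
bottle(V["top"],"yellow",[.683,.13]);bottle(V["top"],"blue",[.597,.296])
for ce,st,_ in blobs(V["wrist"][0],"yellow",100): print("w yellow",st[4],ce,onz(ce,*V["wrist"][1:],.034).round(4))
E
```

```text
[ 0.62390835 -0.12121955  0.26372521] [-0.37  0.49  1.34  0.    1.31 -1.13]
carousel axis [ 0.6228 -0.1224] red angle 134.34 n 5 res 0.0024 turret steps -0.99
place red [ 0.5648931  -0.06150675]
   wrist red area 11 px [311.7  79.3] bbox [308  77   9   6] at z 0.113 [ 0.5471 -0.0561]
   wrist red area 11 px [311.7  79.3] bbox [308  77   9   6] at z 0.076 [ 0.5448 -0.0554]
   wrist red area 104 px [336.   87.7] bbox [328  77  14  24] at z 0.113 [ 0.5696 -0.0452]
   wrist red area 104 px [336.   87.7] bbox [328  77  14  24] at z 0.076 [ 0.5699 -0.0431]
   wrist red area 341 px [318.3  97.4] bbox [308  87  21  22] at z 0.113 [ 0.5633 -0.0637]
   wrist red area 341 px [318.3  97.4] bbox [308  87  21  22] at z 0.076 [ 0.5628 -0.0639]
   wrist red area 60 px [330.6 112.5] bbox [321 106  19  12] at z 0.113 [ 0.5821 -0.0656]
   wrist red area 60 px [330.6 112.5] bbox [321 106  19  12] at z 0.076 [ 0.5839 -0.066 ]
yellow blobs [(np.int32(114), [284.4, 177.9], [0.6896, 0.1271, 0.034])]
 band box ctr [0.6895 0.1269] sides mm 30.4 37.7 dirs [10289.3 10197.6]
blue blobs [(np.int32(114), [230.7, 203.3], [0.6036, 0.2946, 0.034])]
 band box ctr [0.6037 0.2948] sides mm 31.7 35.9 dirs [10302.7 10210.5]
w yellow 231 [494.82251082  19.65800866] [0.6505 0.1384 0.034 ]
w yellow 1307 [500.92042846  53.73527161] [0.6851 0.1225 0.034 ]
w yellow 1182 [262.79780034 132.18950931] [ 0.5401 -0.1444  0.034 ]
```

Yellow is at the pointer and red rode along, at (0.563,-0.064). Now the yellow bottle: band at (0.69,0.127), cap-to-foot heading about -25°.

```bash
python3 - <<'E'
from search import *
p,M,s=pose(); M1=tilt(-25,False,15); t=np.array([.688,.126,0]); a=t-.18*M1[:,2]
hi=np.array([.6243,-.1223,.3])
q=track(s["joints"],[(p,M1),(a,M1),(t,M1)]); go(a,M1)
E
```

```text
n 12 q [-0.36  0.39  1.56 -0.03  0.93 -1.48] maxstep 0.03 err 0.0 turn [ -2.8 -14.9 -21.1]
  n 12 q [ 0.12  0.55  1.55 -0.19  0.83 -0.9 ] maxstep 0.05 err 0.0 turn [0. 0. 0.]
  n 12 q [ 0.08  0.84  1.54 -0.25  0.55 -0.86] maxstep 0.03 err 0.0 turn [0. 0. 0.]
at [ 0.6233 -0.121   0.2622] q [-0.37  0.49  1.35  0.    1.31 -1.13] open 0.653 t 32.5
  turn(deg, tool) [ -2.79 -14.92 -21.07] then shift(mm) [112.1 251.2  61.5]
  shift first(mm) [176.8 200.9  88.5]
```

Request:
jog_arm(
  moves=[
    [0,0,0,-0.7,-3.7,-5.3,-0.4],
    [0,0,0,-0.7,-3.7,-5.3,-0.4],
    [0,0,0,-0.7,-3.7,-5.3,-0.4],
    [0,0,0,-0.7,-3.7,-5.3,-0.4],
    [0.0124,0.0279,0,0,0,0,-0.4],
    [0.0124,0.0279,0,0,0,0,-0.4],
    [0.0124,0.0279,0,0,0,0,-0.4],
    [0.0124,0.0279,0.01,0,0,0,-0.4],
    [0.0124,0.0279,0.01,0,0,0,-0.4],
    [0.0124,0.0279,0.01,0,0,0,-0.4],
  ],
)

```text
time_s: 33.45
tcp_pos: [0.6357, 0.0585, 0.2136]
orientation: [0.621, 2.818, -0.082]
wrist_force: [-0.1, -0.6, 0.6]
opening: 0.702
finger_force: 0.0
```

Request:
jog_arm(
  moves=[
    [0.0124,0.0279,0.01,0,0,0,-0.4],
    [0.0124,0.0279,0.01,0,0,0,-0.4],
    [0.0124,0.0279,0.01,0,0,0,-0.4],
    [0,0,0,0,0,0,-0.4],
    [0,0,0,0,0,0,-0.4],
  ],
)

```text
time_s: 33.95
tcp_pos: [0.6453, 0.1455, 0.1752]
orientation: [0.619, 2.819, -0.084]
wrist_force: [0.0, -0.2, 1.0]
opening: 0.699
finger_force: 0.0
```

```bash
cat >> search.py <<'E'
def lying(c,near,rad=.07):
    fresh(); v=grab("wrist"); b=bottle(v,c,near,rad); vt=grab("top"); bt=bottle(vt,c,near,rad)
    x,e=tri(ray(b[0][1],*v[1:]),ray(bt[0][1],*vt[1:])); print("tri band",x.round(4),"gap",e.round(4))
    im,K,C=v; band=b[0]; q=cv2.minAreaRect(np.argwhere(band[2])[:,::-1].astype(np.float32)); box=np.array([onz(k,K,C,.034)[:2] for k in cv2.boxPoints(q)]); ctr=box.mean(0)
    cap=min(b[1:],key=lambda k:np.linalg.norm(k[3][:2]-ctr)); cd=onz(cap[1],K,C,.024)[:2]-ctr; ang=np.degrees(np.arctan2(-cd[1],-cd[0]))
    es=[box[1]-box[0],box[2]-box[1]]; cand=[np.degrees(np.arctan2(w*e[1],w*e[0])) for e in es for w in(1,-1)]; k=min(cand,key=lambda a:abs((a-ang+180)%360-180))
    print("ctr",ctr.round(4),"psi from cap",ang.round(1),"from box",round(k,1)); return ctr,k
E
python3 - <<'E'
from search import *
c,psi=lying("yellow",[.687,.126]); u=np.array([np.cos(np.radians(psi)),np.sin(np.radians(psi))])
np.savez("bot.npz",c=c,psi=psi); M=tilt(psi,False,15); t=np.r_[c-.002*u,0]; np.savez("pick.npz",M=M,t=t); go(t-.08*M[:,2],M)
E
```

```text
yellow blobs [(np.int32(845), [326.4, 186.0], [0.6886, 0.1296, 0.034]), (np.int32(326), [328.0, 146.7], [0.6476, 0.15, 0.034])]
 band box ctr [0.6892 0.1298] sides mm 34.1 33.6 dirs [152.4  63.1]
yellow blobs [(np.int32(111), [284.2, 177.9], [0.6896, 0.1278, 0.034])]
 band box ctr [0.6892 0.1278] sides mm 31.9 36.3 dirs [10289.3 10197.6]
tri band [0.6907 0.1284 0.0298] gap 0.0005
ctr [0.6892 0.1298] psi from cap -26.3 from box -27.6
at [0.6465 0.1441 0.1772] q [ 0.12  0.55  1.54 -0.19  0.83 -0.91] open 0.699 t 34.1
  turn(deg, tool) [0.7  0.1  2.57] then shift(mm) [  4.8   7.1 102.2]
  shift first(mm) [  4.7   6.1 102.3]
```

Request:
jog_arm(
  moves=[
    [0,0,0,0.7,0.1,2.5,-0.4],
    [0.0016,0.0024,0.034,0,0,0,-0.4],
    [0.0016,0.0024,0.034,0,0,0,-0.4],
    [0.0016,0.0024,0.034,0,0,0,-0.4],
    [0,0,0,0,0,0,-0.4],
    [0,0,0,0,0,0,-0.4],
  ],
)

```text
time_s: 34.7
tcp_pos: [0.6691, 0.1404, 0.0777]
orientation: [0.687, 2.803, -0.091]
wrist_force: [-0.5, -0.1, 0.3]
opening: 0.7
finger_force: 0.0
```

```bash
python3 - <<'E'
from search import *
fresh(); P=np.load("pick.npz"); go(P["t"],P["M"])
E
```

```text
at [0.67   0.1408 0.0792] q [ 0.11  0.71  1.55 -0.23  0.68 -0.81] open 0.701 t 34.8
  turn(deg, tool) [0.09 0.11 0.06] then shift(mm) [ 1.  -0.9 81.7]
  shift first(mm) [ 1.2 -1.  81.7]
```

Request:
jog_arm(
  moves=[
    [0.001,-0.001,0.025,0,0,0,-0.4],
    [0,0,0.025,0,0,0,-0.4],
    [0,0,0.02,0,0,0,-0.4],
    [0,0,0.01,0,0,0,-0.4],
    [0,0,0,0,0,0,-0.4],
    [0,0,0,0,0,0,0.6],
    [0,0,0,0,0,0,0.6],
    [0,0,0,0,0,0,0.6],
    [0,0,0,0,0,0,0.6],
    [0,0,0,0,0,0,0.6],
  ],
  squeeze=50,
)

```text
time_s: 35.75
tcp_pos: [0.6873, 0.132, 0.0022]
orientation: [0.684, 2.8, -0.088]
wrist_force: [-1.6, -0.1, 7.0]
opening: 0.383
finger_force: 50.9
```

```bash
cat >> search.py <<'E'
def plan(via,yaw=45,up=.1,F=(.5417,-.1425,.046)):
    """held bottle: tool->bottle transform, place pose and way there"""
    b=np.load("bot.npz"); p,M,s=fresh(); print("open",round(s["opening"],3),"force",s["finger_force"].round(1),s["wrist_force"].round(1))
    B=np.linalg.inv(H(p,M))@bottlepose(b["c"],float(b["psi"])); np.save("B.npy",B); lean=90-np.degrees(np.arcsin(abs(B[2,2])))
    Mp=tilt(yaw,True,lean); tp=np.array(F)-Mp@B[:3,3]; np.savez("plan.npz",Mp=Mp,tp=tp); print("foot in tool",B[:3,3].round(4),"lean",lean.round(1),"tcp place",tp.round(4),"z",(Mp@B[:3,2]).round(3))
    via=np.array(via); track(s["joints"],[(p+[0,0,.1],M),(via,M),(via,Mp),(tp+[0,0,up],Mp),(tp,Mp)]); go(via,M)
E
python3 - <<'E'
from search import *
plan([.52,.08,.24])
E
```

```text
Traceback (most recent call last):
  File "search.py", line 43, in plan
    b=np.load("bot.npz"); p,M,s=fresh(); print("open",round(s["opening"],3),"force",s["finger_force"].round(1),s["wrist_force"].round(1))
                                                                                    ^^^^^^^^^^^^^^^^^^^^^^^
AttributeError: 'float' object has no attribute 'round'
```

```bash
sed -i 's/s\["finger_force"\].round(1)/round(s["finger_force"],1)/' search.py; python3 - <<'E'
from search import *
plan([.52,.08,.24])
E
```

```text
open 0.381 force 50.9 [-2.1  1.2  7.6]
foot in tool [-0.0354 -0.0011 -0.0057] lean 74.8 tcp place [ 0.5529 -0.1328  0.0787] z [ 0.002 -0.002  1.   ]
  n 12 q [ 0.09  0.69  1.5  -0.21  0.74 -0.86] maxstep 0.02 err 0.0 turn [-0. -0.  0.]
  n 12 q [ 0.01  0.28  1.81 -0.17  0.82 -0.98] maxstep 0.04 err 0.0 turn [0. 0. 0.]
  n 22 q [-0.76  0.69  2.32  1.56  1.31 -1.44] maxstep 0.1 err 0.0 turn [-57.6  60.  100.6]
  n 12 q [-1.03  0.84  1.93  1.25  1.41 -1.21] maxstep 0.04 err 0.0 turn [0. 0. 0.]
  n 12 q [-1.03  1.05  1.9   1.28  1.36 -1.38] maxstep 0.02 err 0.0 turn [0. 0. 0.]
at [0.6873 0.1319 0.0022] q [ 0.09  0.84  1.54 -0.27  0.56 -0.79] open 0.381 t 35.9
  turn(deg, tool) [0. 0. 0.] then shift(mm) [  58.  -122.8 -262.3]
  shift first(mm) [  58.  -122.8 -262.3]
```

Request:
jog_arm(
  moves=[
    [0,0,-0.02,0,0,0,0.6],
    [0,0,-0.035,0,0,0,0.6],
    [0,0,-0.035,0,0,0,0.6],
    [0.0097,-0.0205,-0.0287,0,0,0,0.6],
    [0.0097,-0.0205,-0.0287,0,0,0,0.6],
    [0.0097,-0.0205,-0.0287,0,0,0,0.6],
    [0.0097,-0.0205,-0.0287,0,0,0,0.6],
    [0.0097,-0.0205,-0.0287,0,0,0,0.6],
    [0.0097,-0.0205,-0.0287,0,0,0,0.6],
    [0,0,0,0,0,0,0.6],
  ],
)

```text
time_s: 36.85
tcp_pos: [0.5176, 0.0791, 0.2415]
orientation: [0.685, 2.799, -0.089]
wrist_force: [0.8, -0.3, -1.1]
opening: 0.38
finger_force: 50.1
```

Request:
jog_arm(
  moves=[
    [0,0,0,-3.4,3.53,5.92,0.6],
    [0,0,0,-3.4,3.53,5.92,0.6],
    [0,0,0,-3.4,3.53,5.92,0.6],
    [0,0,0,-3.4,3.53,5.92,0.6],
    [0,0,0,-3.4,3.53,5.92,0.6],
    [0,0,0,-3.4,3.53,5.92,0.6],
    [0,0,0,-3.4,3.53,5.92,0.6],
    [0,0,0,-3.4,3.53,5.92,0.6],
    [0,0,0,-3.4,3.53,5.92,0.6],
  ],
)

```text
time_s: 37.75
tcp_pos: [0.5203, 0.0787, 0.2379]
orientation: [-1.778, -2.189, -1.003]
wrist_force: [0.5, 0.6, -0.9]
opening: 0.383
finger_force: 50.0
```

Request:
jog_arm(
  moves=[
    [0,0,0,-3.4,3.53,5.92,0.6],
    [0,0,0,-3.4,3.53,5.92,0.6],
    [0,0,0,-3.4,3.53,5.92,0.6],
    [0,0,0,-3.4,3.53,5.92,0.6],
    [0,0,0,-3.4,3.53,5.92,0.6],
    [0,0,0,-3.4,3.53,5.92,0.6],
    [0,0,0,-3.4,3.53,5.92,0.6],
    [0,0,0,-3.4,3.53,5.92,0.6],
    [0,0,0,0,0,0,0.6],
    [0,0,0,0,0,0,0.6],
  ],
)

```text
time_s: 38.75
tcp_pos: [0.5196, 0.0792, 0.2371]
orientation: [-2.018, -0.833, -1.54]
wrist_force: [0.2, -0.1, -0.3]
opening: 0.383
finger_force: 50.1
```

```bash
python3 - <<'E'
from search import *
P=np.load("plan.npz"); p,M,s=fresh(); print(s["opening"],s["finger_force"]); go(P["tp"]+[0,0,.08],P["Mp"])
E
```

```text
0.3814314407315992 50.10137915611267
at [0.5199 0.0791 0.2377] q [-0.76  0.7   2.32  1.56  1.3  -1.44] open 0.381 t 38.8
  turn(deg, tool) [0.02 0.08 0.01] then shift(mm) [-109.4  173.3 -101.4]
  shift first(mm) [-109.6  173.3 -101.2]
```

Request:
jog_arm(
  moves=[
    [-0.0137,0.0217,-0.0127,0,0,0,0.6],
    [-0.0137,0.0217,-0.0127,0,0,0,0.6],
    [-0.0137,0.0217,-0.0127,0,0,0,0.6],
    [-0.0137,0.0217,-0.0127,0,0,0,0.6],
    [-0.0137,0.0217,-0.0127,0,0,0,0.6],
    [-0.0137,0.0217,-0.0127,0,0,0,0.6],
    [-0.0137,0.0217,-0.0127,0,0,0,0.6],
    [-0.0137,0.0217,-0.0127,0,0,0,0.6],
    [0,0,0,0,0,0,0.6],
    [0,0,0,0,0,0,0.6],
  ],
)

```text
time_s: 39.8
tcp_pos: [0.5524, -0.1335, 0.1591]
orientation: [-2.018, -0.837, -1.542]
wrist_force: [0.3, -0.6, 0.4]
opening: 0.381
finger_force: 50.1
```

```bash
cat >> search.py <<'E'
def chk(c,F=(.5417,-.1425)):
    P=np.load("plan.npz"); p,M,s=fresh(); T=H(p,M)@np.load("B.npy"); print("open",round(s["opening"],3),"grip",round(s["finger_force"],1),"F",s["wrist_force"].round(1),"foot est",T[:3,3].round(4),"z",T[:3,2].round(3))
    go(P["tp"],P["Mp"]); cap=T[:3,3]+.067*T[:3,2]; bd=T[:3,3]+.03*T[:3,2]
    for n in("scene","top","wrist"):
        v=grab(n); print(" ",n,"cap exp",proj(cap,*v[1:]).round(1),"band exp",proj(bd,*v[1:]).round(1),"seen",[(b[0].round(1).tolist(),int(b[1][4])) for b in blobs(v[0],c,8) if np.linalg.norm(b[0]-proj(cap,*v[1:]))<(45 if n=="wrist" else 25)])
E
python3 - <<'E'
from search import *
chk("yellow")
E
```

```text
open 0.386 grip 50.1 F [ 0.1  0.5 -0.3] foot est [ 0.5408 -0.1421  0.1267] z [ 0.002 -0.001  1.   ]
at [ 0.552  -0.1324  0.1594] q [-1.04  0.88  1.93  1.25  1.4  -1.25] open 0.386 t 39.9
  turn(deg, tool) [0.   0.05 0.  ] then shift(mm) [-77.8   1.   21.4]
  shift first(mm) [-77.8   1.   21.5]
  scene cap exp [304.2 147.5] band exp [304.7 158.8] seen []
  top cap exp [374.7 220.8] band exp [373.1 222.2] seen [([375.5, 220.0], 40), ([365.8, 226.8], 85)]
  wrist cap exp [320.9 209.5] band exp [320.9 262.5] seen [([321.9, 208.3], 1685)]
```

Request:
jog_arm(
  moves=[
    [-0.0164,0.001,0.0045,0,0,0,0.6],
    [-0.0164,0,0.0045,0,0,0,0.6],
    [-0.0164,0,0.0045,0,0,0,0.6],
    [-0.0164,0,0.0045,0,0,0,0.6],
    [-0.007,0,0.002,0,0,0,0.6],
    [-0.002,0,0.0005,0,0,0,0.6],
    [-0.001,0,0.0003,0,0,0,0.6],
    [0,0,0,0,0,0,0.6],
    [0,0,0,0,0,0,0.6],
  ],
)

```text
time_s: 40.9
tcp_pos: [0.5529, -0.1332, 0.0809]
orientation: [-2.017, -0.833, -1.543]
wrist_force: [-0.0, -0.3, -0.5]
opening: 0.383
finger_force: 50.1
```

Request:
jog_arm(
  moves=[
    [-0.001,0,0.0003,0,0,0,0.6],
    [-0.001,0,0.0003,0,0,0,0.6],
    [0,0,0,0,0,0,0.6],
  ],
)

```text
time_s: 41.2
tcp_pos: [0.5528, -0.1332, 0.0782]
orientation: [-2.017, -0.832, -1.542]
wrist_force: [-0.5, -0.6, -1.5]
opening: 0.387
finger_force: 50.1
```

Request:
jog_arm(
  moves=[
    [-0.001,0,0.0003,0,0,0,0.6],
    [0,0,0,0,0,0,0.6],
    [0,0,0,0,0,0,0.6],
  ],
)

```text
time_s: 41.5
tcp_pos: [0.5528, -0.1331, 0.077]
orientation: [-2.017, -0.831, -1.542]
wrist_force: [0.2, 0.9, -1.3]
opening: 0.384
finger_force: 50.1
```

Request:
jog_arm(
  moves=[
    [-0.001,0,0.0003,0,0,0,0.6],
    [0,0,0,0,0,0,0.6],
  ],
)

```text
time_s: 41.7
tcp_pos: [0.5529, -0.1329, 0.077]
orientation: [-2.015, -0.831, -1.544]
wrist_force: [-1.0, -0.3, 3.9]
opening: 0.383
finger_force: 50.4
```

Contact. I release, retreat and rise as before.

Request:
jog_arm(
  moves=[
    [0,0,0,0,0,0,0.1],
    [0,0,0,0,0,0,-0.1],
    [0,0,0,0,0,0,-0.2],
    [0,0,0,0,0,0,-0.2],
    [0,0,-0.01,0,0,0,-0.2],
    [0,0,-0.02,0,0,0,-0.2],
    [0,0,-0.03,0,0,0,-0.2],
    [0,0,-0.03,0,0,0,-0.2],
    [0,0,0,0,0,0,-0.2],
    [0,0,0,0,0,0,-0.2],
  ],
)

```text
time_s: 42.7
tcp_pos: [0.491, -0.1955, 0.0997]
orientation: [-2.019, -0.831, -1.543]
wrist_force: [-0.5, 0.7, 0.5]
opening: 0.604
finger_force: 0.0
```

```bash
cat >> search.py <<'E'
def standcheck(cs):
    """upright bottles: cap centroid cast to cap height in wrist and top"""
    for n in("wrist","top"):
        v=grab(n)
        for c,xy in cs.items():
            r=[(onz(b[0],*v[1:],.113)[:2],int(b[1][4])) for b in blobs(v[0],c,8)]; r=[x for x in r if np.linalg.norm(x[0]-xy)<.02]
            print(" ",n,c,[(x[0].round(4).tolist(),x[1],round(float(np.linalg.norm(x[0]-xy))*1e3,1)) for x in r])
FR=np.array([.5417,-.1425])
def place(k): # xy of place k steps anticlockwise from the front
    a=np.radians(193.75+60*k); return AX+.085*np.array([np.cos(a),np.sin(a)])
E
python3 - <<'E'
from search import *
fresh(); standcheck({"yellow":FR,"red":place(-1)})
p,M,s=pose(); a=np.array([.48,-.2,.27]); k=np.array([.6243,-.1223,.27])
for y in(43.75,): print(y); track(s["joints"],[(a,M),(a,down(y)),(k,down(y)),(k-[0,0,.187],down(y)),(k-[0,0,.187],down(y-60)),(k-[0,0,.187],down(y-120))])
go(a,M)
E
```

```text
wrist yellow [([0.5407, -0.1452], 608, 2.9)]
  wrist red [([0.5615, -0.0648], 359, 5.6)]
  top yellow [([0.5439, -0.1453], 33, 3.6)]
  top red [([0.5518, -0.0471], 44, 19.5), ([0.5641, -0.0643], 30, 3.7)]
43.75
  n 12 q [-1.23  0.65  1.9   1.06  1.59 -1.04] maxstep 0.03 err 0.0 turn [ 0.  0. -0.]
  n 19 q [-0.61  0.32  1.62 -0.    1.21 -1.37] maxstep 0.07 err 0.0 turn [ 57.1 -58.6 -74.9]
  n 12 q [-0.37  0.49  1.33  0.    1.32 -1.13] maxstep 0.03 err 0.0 turn [0. 0. 0.]
  n 12 q [-0.37  0.7   1.51 -0.    0.94 -1.13] maxstep 0.03 err 0.0 turn [0. 0. 0.]
  n 12 q [-0.37  0.7   1.51  0.    0.94 -0.09] maxstep 0.09 err 0.0 turn [ 0.  0. 60.]
  n 12 q [-0.37  0.7   1.51  0.    0.94  0.96] maxstep 0.09 err 0.0 turn [ 0.  0. 60.]
at [ 0.4915 -0.1934  0.0996] q [-1.21  1.    1.89  1.1   1.41 -1.34] open 0.598 t 42.9
  turn(deg, tool) [0. 0. 0.] then shift(mm) [161.1  -3.9 -56.9]
  shift first(mm) [161.1  -3.9 -56.9]
```

Yellow stands 3 mm off centre. Back to the knob for blue, a 120° clockwise turn.

Request:
jog_arm(
  moves=[
    [0.0322,-0.0008,-0.0114,0,0,0,-0.3],
    [0.0322,-0.0008,-0.0114,0,0,0,-0.3],
    [0.0322,-0.0008,-0.0114,0,0,0,-0.3],
    [0.0322,-0.0008,-0.0114,0,0,0,-0.3],
    [0.0322,-0.0008,-0.0114,0,0,0,-0.3],
    [0,0,0,4.08,-4.19,-5.35,-0.3],
    [0,0,0,4.08,-4.19,-5.35,-0.3],
    [0,0,0,4.08,-4.19,-5.35,-0.3],
    [0,0,0,4.08,-4.19,-5.35,-0.3],
    [0,0,0,4.08,-4.19,-5.35,-0.3],
  ],
)

```text
time_s: 43.85
tcp_pos: [0.4798, -0.1998, 0.2697]
orientation: [-1.938, -1.695, -1.126]
wrist_force: [0.4, 0.1, -1.3]
opening: 0.652
finger_force: 0.0
```

Request:
jog_arm(
  moves=[
    [0,0,0,4.08,-4.19,-5.35,-0.3],
    [0,0,0,4.08,-4.19,-5.35,-0.3],
    [0,0,0,4.08,-4.19,-5.35,-0.3],
    [0,0,0,4.08,-4.19,-5.35,-0.3],
    [0,0,0,4.08,-4.19,-5.35,-0.3],
    [0,0,0,4.08,-4.19,-5.35,-0.3],
    [0,0,0,4.08,-4.19,-5.35,-0.3],
    [0,0,0,4.08,-4.19,-5.35,-0.3],
    [0,0,0,4.08,-4.19,-5.35,-0.3],
    [0,0,0,0,0,0,-0.3],
  ],
)

```text
time_s: 44.85
tcp_pos: [0.479, -0.1964, 0.2695]
orientation: [-1.227, -2.891, 0.001]
wrist_force: [0.4, 0.2, 0.0]
opening: 0.655
finger_force: 0.0
```

```bash
python3 - <<'E'
from search import *
fresh(); go(np.array([.6243,-.1223,.26]),down(43.75))
E
```

```text
at [ 0.4793 -0.1979  0.2695] q [-0.61  0.31  1.62  0.    1.21 -1.37] open 0.654 t 44.9
  turn(deg, tool) [-0.01 -0.07  0.08] then shift(mm) [-45.7 157.    9.5]
  shift first(mm) [-45.9 157.    9.4]
```

Request:
jog_arm(
  moves=[
    [-0.0092,0.0314,0,0,0,0,-0.3],
    [-0.0092,0.0314,0,0,0,0,-0.3],
    [-0.0092,0.0314,0,0,0,0,-0.3],
    [-0.0092,0.0314,0,0,0,0,-0.3],
    [-0.0092,0.0314,0.01,0,0,0,-0.3],
    [0,0,0.01,0,0,0,-0.3],
    [0,0,0,0,0,0,-0.3],
  ],
)

```text
time_s: 45.6
tcp_pos: [0.6236, -0.1256, 0.2468]
orientation: [-1.235, -2.883, 0.002]
wrist_force: [-0.5, 0.4, 0.3]
opening: 0.652
finger_force: 0.0
```

Request:
jog_arm(
  moves=[
    [0,0,0.03,0,0,0,-0.3],
    [0,0,0.035,0,0,0,-0.3],
    [0,0,0.035,0,0,0,-0.3],
    [0,0,0.035,0,0,0,-0.3],
    [0,0,0.025,0,0,0,-0.3],
    [0,0,0.006,0,0,0,-0.3],
    [0,0,0,0,0,0,1],
    [0,0,0,0,0,0,1],
    [0,0,0,0,0,0,1],
    [0,0,0,0,0,0,1],
  ],
  squeeze=60,
)

```text
time_s: 46.6
tcp_pos: [0.6276, -0.1258, 0.0861]
orientation: [1.234, 2.881, 0.001]
wrist_force: [3.7, 4.3, 0.9]
opening: 0.15
finger_force: 59.6
```

Request:
jog_arm(
  moves=[
    [0,0,0,0,0,0,1],
    [0,0,0,0,0,2,1],
    [0,0,0,0,0,4,1],
    [0,0,0,0,0,5,1],
    [0,0,0,0,0,5,1],
    [0,0,0,0,0,5,1],
    [0,0,0,0,0,5,1],
    [0,0,0,0,0,5,1],
    [0,0,0,0,0,5,1],
    [0,0,0,0,0,5,1],
  ],
)

```text
time_s: 47.6
tcp_pos: [0.6237, -0.1274, 0.0861]
orientation: [2.171, 2.269, -0.007]
wrist_force: [-3.9, -2.0, 9.7]
opening: 0.153
finger_force: 60.8
```

Request:
jog_arm(
  moves=[
    [0,0,0,0,0,5,1],
    [0,0,0,0,0,5,1],
    [0,0,0,0,0,5,1],
    [0,0,0,0,0,5,1],
    [0,0,0,0,0,5,1],
    [0,0,0,0,0,5,1],
    [0,0,0,0,0,5,1],
    [0,0,0,0,0,5,1],
    [0,0,0,0,0,5,1],
    [0,0,0,0,0,5,1],
  ],
)

```text
time_s: 48.6
tcp_pos: [0.6188, -0.1255, 0.0861]
orientation: [-2.924, -1.139, 0.018]
wrist_force: [-15.5, 1.7, 15.7]
opening: 0.15
finger_force: 61.8
```

Request:
jog_arm(
  moves=[
    [0,0,0,0,0,5,1],
    [0,0,0,0,0,5,1],
    [0,0,0,0,0,5,1],
    [0,0,0,0,0,5,1],
    [0,0,0,0,0,5,1],
    [0,0,0,0,0,3,1],
    [0,0,0,0,0,1,1],
    [0,0,0,0,0,0,1],
    [0,0,0,0,0,0,0.4],
    [0,0,0,0,0,0,-0.3],
  ],
)

```text
time_s: 49.6
tcp_pos: [0.6253, -0.1266, 0.0849]
orientation: [3.116, 0.374, 0.002]
wrist_force: [0.2, -0.0, -0.0]
opening: 0.46
finger_force: 0.0
```

Request:
jog_arm(
  moves=[
    [0,0,0,0,0,0,-0.3],
    [0,0,0,0,0,0,-0.3],
    [0,0,-0.02,0,0,0,-0.3],
    [0,0,-0.04,0,0,0,-0.3],
    [0,0,-0.04,0,0,0,-0.3],
    [0,0,-0.04,0,0,0,-0.3],
    [0,0,-0.04,0,0,0,-0.3],
    [0,0,0,0,0,0,-0.3],
    [0,0,0,0,0,0,-0.3],
  ],
)

```text
time_s: 50.5
tcp_pos: [0.6256, -0.1262, 0.265]
orientation: [3.116, 0.373, 0.004]
wrist_force: [-0.0, 0.4, 0.3]
opening: 0.649
finger_force: 0.0
```

```bash
python3 - <<'E'
from search import *
p,M,s=fresh(); print(p,s["joints"].round(2)); v=grab("wrist"); carousel(v); standcheck({"yellow":place(-2),"red":place(-3)})
for c in("green","blue"): print(c,[(onz(b[0],*v[1:],.046)[:2].round(4).tolist(),int(b[1][4])) for b in blobs(v[0],c,200)],place(-1 if c=="green" else 0).round(4))
b=bottle(grab("top"),"blue",[.6,.295])
M1=tilt(-10,False,15); t=np.array([.603,.295,0]); a=t-.18*M1[:,2]; track(s["joints"],[(p,down(80)),(a,M1),(t,M1)])
E
```

```text
[ 0.62456563 -0.12580347  0.26332238] [-0.37  0.49  1.34 -0.    1.31  0.96]
carousel axis [ 0.6263 -0.1224] red angle 12.91 n 5 res 0.0089 turret steps -3.014
  wrist yellow [([0.6446, -0.0405], 331, 3.5)]
  wrist red [([0.7191, -0.0892], 8, 17.8), ([0.7174, -0.1144], 136, 16.2), ([0.7048, -0.0994], 347, 3.4), ([0.6937, -0.1153], 70, 18.7)]
  top yellow [([0.6463, -0.0414], 33, 1.9)]
  top red []
green [([0.5656, -0.0611], 915)] [ 0.5655 -0.0609]
blue [([0.767, 0.0372], 767), ([0.5418, -0.1426], 837)] [ 0.5417 -0.1425]
blue blobs [(np.int32(114), [230.7, 203.3], [0.6037, 0.2945, 0.034])]
 band box ctr [0.6036 0.2944] sides mm 31.7 36.7 dirs [10302.7 10210.5]
  n 27 q [-0.37  0.49  1.34  0.    1.31 -1.77] maxstep 0.1 err 0.0 turn [-0.000e+00  1.000e-01 -1.563e+02]
  n 12 q [ 0.39  0.52  1.62 -0.2   0.8  -0.88] maxstep 0.1 err 0.0 turn [ -0. -15.  -0.]
  n 12 q [ 0.35  0.82  1.62 -0.28  0.5  -0.82] maxstep 0.03 err 0.0 turn [0. 0. 0.]
```

Blue is exactly at the pointer. Next I pick up the blue bottle, heading about -11°.

Request:
jog_arm(
  moves=[
    [0,0,0,0,0,-8.2,-0.4],
    [0,0,0,0,0,-8.2,-0.4],
    [0,0,0,0,0,-8.2,-0.4],
    [0,0,0,0,0,-8.2,-0.4],
    [0,0,0,0,0,-8.2,-0.4],
    [0,0,0,0,0,-8.2,-0.4],
    [0,0,0,0,0,-8.2,-0.4],
    [0,0,0,0,0,-8.2,-0.4],
    [0,0,0,0,0,-8.2,-0.4],
    [0,0,0,0,0,-8.2,-0.4],
  ],
)

```text
time_s: 51.75
tcp_pos: [0.6245, -0.1257, 0.2625]
orientation: [-2.102, -2.334, 0.003]
wrist_force: [-0.5, 0.4, -0.0]
opening: 0.701
finger_force: 0.0
```

Request:
jog_arm(
  moves=[
    [0,0,0,0,0,-8.2,-0.4],
    [0,0,0,0,0,-8.2,-0.4],
    [0,0,0,0,0,-8.2,-0.4],
    [0,0,0,0,0,-8.2,-0.4],
    [0,0,0,0,0,-8.2,-0.4],
    [0,0,0,0,0,-8.2,-0.4],
    [0,0,0,0,0,-8.2,-0.4],
    [0,0,0,0,0,-8.2,-0.4],
    [0,0,0,0,-7.5,0,-0.4],
    [0,0,0,0,-7.5,0,-0.4],
  ],
)

```text
time_s: 52.75
tcp_pos: [0.6258, -0.1263, 0.2629]
orientation: [0.468, 2.839, -0.065]
wrist_force: [-0.0, 0.2, -0.4]
opening: 0.702
finger_force: 0.0
```

```bash
python3 - <<'E'
from search import *
fresh(); M1=tilt(-11,False,15); t=np.array([.602,.2945,0]); go(t-.18*M1[:,2],M1)
E
```

```text
at [ 0.6177 -0.1225  0.2593] q [-0.38  0.38  1.58  0.02  0.92 -1.63] open 0.7 t 52.8
  turn(deg, tool) [-2.03 -0.24 -7.43] then shift(mm) [158.9 406.4  45.9]
  shift first(mm) [210.  383.8  32.7]
```

Request:
jog_arm(
  moves=[
    [0,0,0,-2,-0.2,-7.4,-0.4],
    [0.0132,0.0339,0,0,0,0,-0.4],
    [0.0132,0.0339,0,0,0,0,-0.4],
    [0.0132,0.0339,0,0,0,0,-0.4],
    [0.0132,0.0339,0,0,0,0,-0.4],
    [0.0132,0.0339,0.006,0,0,0,-0.4],
    [0.0132,0.0339,0.006,0,0,0,-0.4],
    [0.0132,0.0339,0.006,0,0,0,-0.4],
    [0.0132,0.0339,0.006,0,0,0,-0.4],
    [0.0132,0.0339,0.006,0,0,0,-0.4],
  ],
)

```text
time_s: 53.8
tcp_pos: [0.5787, 0.1953, 0.2021]
orientation: [0.278, 2.866, -0.041]
wrist_force: [-0.0, 0.5, 0.3]
opening: 0.702
finger_force: 0.0
```

Request:
jog_arm(
  moves=[
    [0.0132,0.0339,0.006,0,0,0,-0.4],
    [0.0132,0.0339,0.006,0,0,0,-0.4],
    [0.0132,0.0339,0.006,0,0,0,-0.4],
    [0,0,0,0,0,0,-0.4],
    [0,0,0,0,0,0,-0.4],
  ],
)

```text
time_s: 54.3
tcp_pos: [0.5652, 0.3008, 0.1741]
orientation: [0.275, 2.866, -0.042]
wrist_force: [0.4, -0.0, 0.7]
opening: 0.703
finger_force: 0.0
```

```bash
cat >> search.py <<'E'
def pickplan(c,near):
    c0,psi=lying(c,near); u=np.array([np.cos(np.radians(psi)),np.sin(np.radians(psi))])
    np.savez("bot.npz",c=c0,psi=psi); M=tilt(psi,False,15); t=np.r_[c0-.002*u,0]; np.savez("pick.npz",M=M,t=t); go(t-.08*M[:,2],M)
E
python3 - <<'E'
from search import *
pickplan("blue",[.6036,.2945])
E
```

```text
blue blobs [(np.int32(848), [327.4, 178.9], [0.6016, 0.2978, 0.034]), (np.int32(316), [328.0, 139.3], [0.5579, 0.3064, 0.034])]
 band box ctr [0.6028 0.2976] sides mm 32.1 33.1 dirs [   79.1 10304.5]
blue blobs [(np.int32(110), [230.5, 203.3], [0.6037, 0.2952, 0.034])]
 band box ctr [0.6038 0.2951] sides mm 31.7 35.1 dirs [10302.7 10210.5]
tri band [0.6049 0.2969 0.0278] gap 0.0008
ctr [0.6028 0.2976] psi from cap -11.3 from box -8.7
at [0.566  0.2991 0.1752] q [ 0.38  0.52  1.6  -0.2   0.81 -0.87] open 0.702 t 54.5
  turn(deg, tool) [-0.76  0.23 -2.31] then shift(mm) [11.9  4.1 98.2]
  shift first(mm) [12.5  4.9 98.1]
```

Request:
jog_arm(
  moves=[
    [0.004,0.0015,0.033,0,0,0,-0.4],
    [0.004,0.0015,0.033,0,0,0,-0.4],
    [0.004,0.0015,0.033,0,0,0,-0.4],
    [0,0,0,0,0,0,-0.4],
    [0,0,0,0,0,0,-0.4],
  ],
)

```text
time_s: 54.95
tcp_pos: [0.581, 0.3005, 0.0767]
orientation: [0.28, 2.863, -0.041]
wrist_force: [0.0, 0.7, 0.8]
opening: 0.697
finger_force: 0.0
```

```bash
python3 - <<'E'
from search import *
c=np.array([.603,.2972]);psi=-10.8; u=np.array([np.cos(np.radians(psi)),np.sin(np.radians(psi))])
np.savez("bot.npz",c=c,psi=psi); M=tilt(psi,False,15); t=np.r_[c-.002*u,0]; np.savez("pick.npz",M=M,t=t); fresh(); go(t,M)
E
```

```text
at [0.5817 0.3012 0.078 ] q [ 0.38  0.68  1.63 -0.25  0.62 -0.81] open 0.703 t 55.0
  turn(deg, tool) [-0.13  0.36 -0.32] then shift(mm) [ 1.2  0.1 80.4]
  shift first(mm) [ 1.7  0.3 80.4]
```

Request:
jog_arm(
  moves=[
    [0.001,0,0.025,0,0,0,-0.4],
    [0,0,0.025,0,0,0,-0.4],
    [0,0,0.02,0,0,0,-0.4],
    [0,0,0.01,0,0,0,-0.4],
    [0,0,0,0,0,0,-0.4],
    [0,0,0,0,0,0,0.6],
    [0,0,0,0,0,0,0.6],
    [0,0,0,0,0,0,0.6],
    [0,0,0,0,0,0,0.6],
    [0,0,0,0,0,0,0.6],
  ],
  squeeze=50,
)

```text
time_s: 56.0
tcp_pos: [0.6011, 0.2982, 0.0011]
orientation: [0.277, 2.86, -0.038]
wrist_force: [-2.0, -0.5, 5.9]
opening: 0.387
finger_force: 50.9
```

```bash
python3 - <<'E'
from search import *
plan([.52,.12,.24])
E
```

```text
open 0.385 force 50.9 [-1.5  0.6  7.1]
foot in tool [-0.0351 -0.0005 -0.0068] lean 74.6 tcp place [ 0.5533 -0.1317  0.0781] z [-0.003  0.003  1.   ]
  n 12 q [ 0.36  0.66  1.58 -0.22  0.68 -0.86] maxstep 0.02 err 0.0 turn [-0. -0.  0.]
  n 12 q [ 0.06  0.28  1.81 -0.09  0.79 -1.26] maxstep 0.04 err 0.0 turn [0. 0. 0.]
  n 24 q [-0.66  0.7   2.36  1.67  1.29 -1.48] maxstep 0.09 err 0.0 turn [-65.3  49.7 114.9]
  n 12 q [-1.03  0.83  1.94  1.25  1.41 -1.21] maxstep 0.05 err 0.0 turn [0. 0. 0.]
  n 12 q [-1.03  1.05  1.9   1.28  1.35 -1.38] maxstep 0.02 err 0.0 turn [0. 0. 0.]
at [0.6011 0.2983 0.0011] q [ 0.36  0.81  1.62 -0.3   0.5  -0.77] open 0.385 t 56.0
  turn(deg, tool) [0. 0. 0.] then shift(mm) [ -19.7 -190.5 -242.3]
  shift first(mm) [ -19.7 -190.5 -242.3]
```

Request:
jog_arm(
  moves=[
    [0,0,-0.02,0,0,0,0.6],
    [0,0,-0.035,0,0,0,0.6],
    [0,0,-0.035,0,0,0,0.6],
    [-0.0033,-0.0317,-0.0254,0,0,0,0.6],
    [-0.0033,-0.0317,-0.0254,0,0,0,0.6],
    [-0.0033,-0.0317,-0.0254,0,0,0,0.6],
    [-0.0033,-0.0317,-0.0254,0,0,0,0.6],
    [-0.0033,-0.0317,-0.0254,0,0,0,0.6],
    [-0.0033,-0.0317,-0.0254,0,0,0,0.6],
    [0,0,0,0,0,0,0.6],
  ],
)

```text
time_s: 57.05
tcp_pos: [0.5205, 0.1175, 0.2423]
orientation: [0.281, 2.856, -0.04]
wrist_force: [0.7, 0.0, -1.7]
opening: 0.382
finger_force: 50.2
```

Request:
jog_arm(
  moves=[
    [0,0,0,-3.63,2.76,6.38,0.6],
    [0,0,0,-3.63,2.76,6.38,0.6],
    [0,0,0,-3.63,2.76,6.38,0.6],
    [0,0,0,-3.63,2.76,6.38,0.6],
    [0,0,0,-3.63,2.76,6.38,0.6],
    [0,0,0,-3.63,2.76,6.38,0.6],
    [0,0,0,-3.63,2.76,6.38,0.6],
    [0,0,0,-3.63,2.76,6.38,0.6],
    [0,0,0,-3.63,2.76,6.38,0.6],
  ],
)

```text
time_s: 57.95
tcp_pos: [0.5203, 0.1201, 0.2384]
orientation: [-1.544, -2.387, -1.014]
wrist_force: [0.2, 0.1, -1.4]
opening: 0.383
finger_force: 50.1
```

Request:
jog_arm(
  moves=[
    [0,0,0,-3.63,2.76,6.38,0.6],
    [0,0,0,-3.63,2.76,6.38,0.6],
    [0,0,0,-3.63,2.76,6.38,0.6],
    [0,0,0,-3.63,2.76,6.38,0.6],
    [0,0,0,-3.63,2.76,6.38,0.6],
    [0,0,0,-3.63,2.76,6.38,0.6],
    [0,0,0,-3.63,2.76,6.38,0.6],
    [0,0,0,-3.63,2.76,6.38,0.6],
    [0,0,0,-3.63,2.76,6.38,0.6],
    [0,0,0,0,0,0,0.6],
  ],
)

```text
time_s: 58.95
tcp_pos: [0.5186, 0.1211, 0.2366]
orientation: [-2.024, -0.831, -1.529]
wrist_force: [-0.2, -0.3, -1.1]
opening: 0.379
finger_force: 50.2
```

```bash
python3 - <<'E'
from search import *
P=np.load("plan.npz"); p,M,s=fresh(); print(s["opening"],s["finger_force"]); go(P["tp"]+[0,0,.08],P["Mp"])
v=grab("wrist"); T=H(p,M)@np.load("B.npy"); print(proj(T[:3,3]+.067*T[:3,2],*v[1:]),[(b[0].round(1),b[1][4]) for b in blobs(v[0],"blue",200)])
E
```

```text
0.3835244294827557 50.181843638420105
at [0.5194 0.1206 0.2371] q [-0.66  0.7   2.36  1.67  1.29 -1.48] open 0.384 t 59.0
  turn(deg, tool) [-0.11  0.23 -0.15] then shift(mm) [-117.3  202.3 -127.8]
  shift first(mm) [-117.2  202.4 -127.7]
[319.74871362 209.57033763] [(array([322.2, 207.8]), np.int32(1702)), (array([322. , 286.5]), np.int32(2925)), (array([505.6, 285.4]), np.int32(1139))]
```

Request:
jog_arm(
  moves=[
    [-0.013,0.0225,-0.0142,0,0,0,0.6],
    [-0.013,0.0225,-0.0142,0,0,0,0.6],
    [-0.013,0.0225,-0.0142,0,0,0,0.6],
    [-0.013,0.0225,-0.0142,0,0,0,0.6],
    [-0.013,0.0225,-0.0142,0,0,0,0.6],
    [-0.013,0.0225,-0.0142,0,0,0,0.6],
    [-0.013,0.0225,-0.0142,0,0,0,0.6],
    [-0.013,0.0225,-0.0142,0,0,0,0.6],
    [-0.013,0.0225,-0.0142,0,0,0,0.6],
    [0,0,0,0,0,0,0.6],
  ],
)

```text
time_s: 60.05
tcp_pos: [0.556, -0.1383, 0.1591]
orientation: [-2.03, -0.846, -1.541]
wrist_force: [-0.1, 0.3, 0.7]
opening: 0.384
finger_force: 50.2
```

```bash
python3 - <<'E'
from search import *
chk("blue")
E
```

```text
open 0.383 grip 50.2 F [-0.4  0.5  0. ] foot est [ 0.5433 -0.1464  0.1279] z [-0.004  0.011  1.   ]
at [ 0.5549 -0.1353  0.1598] q [-1.03  0.87  1.93  1.25  1.39 -1.24] open 0.383 t 60.1
  turn(deg, tool) [0.14 0.29 0.35] then shift(mm) [-78.5  -3.7  23.2]
  shift first(mm) [-78.3  -4.3  23.5]
  scene cap exp [302.9 146.9] band exp [303.2 158.2] seen [([302.4, 145.0], 20), ([302.3, 160.6], 72)]
  top cap exp [376.1 220. ] band exp [374.6 221.4] seen [([376.1, 219.7], 39), ([366.0, 227.0], 80)]
  wrist cap exp [325.5 212.4] band exp [325.6 265.5] seen [([345.1, 176.7], 531), ([322.0, 208.3], 1668)]
```

Request:
jog_arm(
  moves=[
    [-0.0164,-0.002,0.0048,0,0,0,0.6],
    [-0.0164,-0.001,0.0048,0,0,0,0.6],
    [-0.0164,0,0.0048,0,0,0,0.6],
    [-0.0164,0,0.0048,0,0,0,0.6],
    [-0.007,0,0.002,0,0,0,0.6],
    [-0.002,0,0.0005,0,0,0,0.6],
    [-0.002,0,0.0005,0,0,0,0.6],
    [0,0,0,0,0,0,0.6],
    [0,0,0,0,0,0,0.6],
  ],
)

```text
time_s: 61.15
tcp_pos: [0.5524, -0.1297, 0.0808]
orientation: [-2.022, -0.838, -1.538]
wrist_force: [0.1, -0.6, -1.3]
opening: 0.384
finger_force: 50.2
```

Request:
jog_arm(
  moves=[
    [-0.001,0,0.0003,0,0,0,0.6],
    [0,0,0,0,0,0,0.6],
    [0,0,0,0,0,0,0.6],
  ],
)

```text
time_s: 61.45
tcp_pos: [0.5524, -0.1298, 0.0793]
orientation: [-2.022, -0.837, -1.538]
wrist_force: [1.1, 0.0, -0.4]
opening: 0.382
finger_force: 50.2
```

```bash
python3 - <<'E'
from search import *
p,M,s=fresh();P=np.load("plan.npz"); go(P["tp"],P["Mp"]); T=H(p,M)@np.load("B.npy"); print(T[:3,3],s["wrist_force"])
E
```

```text
at [ 0.5524 -0.1297  0.0793] q [-1.03  1.04  1.91  1.28  1.35 -1.38] open 0.382 t 61.5
  turn(deg, tool) [0.04 0.11 0.01] then shift(mm) [-1.4  2.  -0.3]
  shift first(mm) [-1.4  2.  -0.3]
[ 0.54070714 -0.140608    0.04725808] [9.27467139e-01 5.25265195e-04 3.35808614e-01]
```

Request:
jog_arm(
  moves=[
    [-0.001,0.002,0.0003,0,0,0,0.6],
    [-0.001,0,0,0,0,0,0.6],
    [0,0,0,0,0,0,0.6],
    [0,0,0,0,0,0,0.6],
  ],
)

```text
time_s: 61.9
tcp_pos: [0.5536, -0.1312, 0.0771]
orientation: [-2.022, -0.837, -1.537]
wrist_force: [-0.8, 0.8, -0.9]
opening: 0.385
finger_force: 50.2
```

Request:
jog_arm(
  moves=[
    [-0.001,0,0,0,0,0,0.6],
    [0,0,0,0,0,0,0.6],
  ],
)

```text
time_s: 62.1
tcp_pos: [0.5534, -0.1314, 0.0761]
orientation: [-2.022, -0.837, -1.537]
wrist_force: [-1.0, 0.3, -0.2]
opening: 0.383
finger_force: 50.2
```

Request:
jog_arm(
  moves=[
    [-0.001,0,0,0,0,0,0.6],
    [0,0,0,0,0,0,0.6],
    [0,0,0,0,0,0,0.6],
  ],
)

```text
time_s: 62.4
tcp_pos: [0.5533, -0.1315, 0.0758]
orientation: [-2.021, -0.837, -1.539]
wrist_force: [0.0, -0.5, 2.8]
opening: 0.384
finger_force: 50.3
```

Contact. I release and retreat.

Request:
jog_arm(
  moves=[
    [0,0,0,0,0,0,0.1],
    [0,0,0,0,0,0,-0.1],
    [0,0,0,0,0,0,-0.2],
    [0,0,0,0,0,0,-0.2],
    [0,0,-0.01,0,0,0,-0.2],
    [0,0,-0.02,0,0,0,-0.2],
    [0,0,-0.03,0,0,0,-0.2],
    [0,0,-0.03,0,0,0,-0.2],
    [0,0,0,0,0,0,-0.2],
    [0,0,0,0,0,0,-0.2],
  ],
)

```text
time_s: 63.4
tcp_pos: [0.4915, -0.194, 0.0995]
orientation: [-2.024, -0.836, -1.539]
wrist_force: [0.8, 0.2, 0.3]
opening: 0.599
finger_force: 0.0
```

```bash
python3 - <<'E'
from search import *
fresh(); standcheck({"blue":FR,"yellow":place(-2),"red":place(-3)})
p,M,s=pose(); a=np.array([.48,-.2,.27]); k=np.array([.6243,-.1223,.27]); y=103.75
track(s["joints"],[(a,M),(a,down(y)),(k,down(y))]); go(a,M)
E
```

```text
wrist blue [([0.5406, -0.1445], 610, 2.3)]
  wrist yellow [([0.6446, -0.0399], 280, 3.6)]
  wrist red [([0.7039, -0.0988], 259, 4.5)]
  top blue [([0.5429, -0.1444], 32, 2.3)]
  top yellow [([0.6462, -0.0412], 34, 1.9)]
  top red [([0.7062, -0.1], 32, 2.2)]
  n 12 q [-1.23  0.65  1.9   1.05  1.58 -1.04] maxstep 0.03 err 0.0 turn [-0. -0.  0.]
  n 26 q [-0.61  0.32  1.62 -0.    1.21 -2.42] maxstep 0.07 err 0.0 turn [  92.6  -26.  -121.8]
  n 12 q [-0.37  0.49  1.33  0.    1.32 -2.18] maxstep 0.03 err 0.0 turn [0. 0. 0.]
at [ 0.4919 -0.1919  0.0993] q [-1.2   1.    1.89  1.1   1.41 -1.34] open 0.602 t 63.5
  turn(deg, tool) [0. 0. 0.] then shift(mm) [160.7  -2.9 -59.3]
  shift first(mm) [160.7  -2.9 -59.3]
```

Blue is good, 2.3 mm off. Now the knob, 60° on for black.

Request:
jog_arm(
  moves=[
    [0.0322,-0.0006,-0.0118,0,0,0,-0.3],
    [0.0322,-0.0006,-0.0118,0,0,0,-0.3],
    [0.0322,-0.0006,-0.0118,0,0,0,-0.3],
    [0.0322,-0.0006,-0.0118,0,0,0,-0.3],
    [0.0322,-0.0006,-0.0118,0,0,0,-0.3],
    [0,0,0,4.87,-1.37,-6.41,-0.3],
    [0,0,0,4.87,-1.37,-6.41,-0.3],
    [0,0,0,4.87,-1.37,-6.41,-0.3],
    [0,0,0,4.87,-1.37,-6.41,-0.3],
    [0,0,0,4.87,-1.37,-6.41,-0.3],
  ],
)

```text
time_s: 64.55
tcp_pos: [0.4801, -0.1993, 0.2698]
orientation: [-1.645, -1.73, -1.342]
wrist_force: [0.4, -0.5, -0.7]
opening: 0.646
finger_force: 0.0
```

Request:
jog_arm(
  moves=[
    [0,0,0,4.87,-1.37,-6.41,-0.3],
    [0,0,0,4.87,-1.37,-6.41,-0.3],
    [0,0,0,4.87,-1.37,-6.41,-0.3],
    [0,0,0,4.87,-1.37,-6.41,-0.3],
    [0,0,0,4.87,-1.37,-6.41,-0.3],
    [0,0,0,4.87,-1.37,-6.41,-0.3],
    [0,0,0,4.87,-1.37,-6.41,-0.3],
    [0,0,0,4.87,-1.37,-6.41,-0.3],
    [0,0,0,4.87,-1.37,-6.41,-0.3],
    [0,0,0,4.87,-1.37,-6.41,-0.3],
  ],
)

```text
time_s: 65.55
tcp_pos: [0.4801, -0.1989, 0.2697]
orientation: [-0.308, -2.953, -0.482]
wrist_force: [-0.5, -0.4, -0.0]
opening: 0.651
finger_force: 0.0
```

Request:
jog_arm(
  moves=[
    [0,0,0,4.87,-1.37,-6.41,-0.3],
    [0,0,0,4.87,-1.37,-6.41,-0.3],
    [0,0,0,4.87,-1.37,-6.41,-0.3],
    [0,0,0,4.87,-1.37,-6.41,-0.3],
    [0,0,0,0,0,0,-0.3],
    [0,0,0,0,0,0,-0.3],
  ],
)

```text
time_s: 66.15
tcp_pos: [0.4798, -0.1991, 0.27]
orientation: [0.371, -3.119, -0.003]
wrist_force: [0.9, -0.5, 0.2]
opening: 0.647
finger_force: 0.0
```

```bash
python3 - <<'E'
from search import *
fresh(); go(np.array([.6243,-.1223,.25]),down(103.75))
E
```

```text
at [ 0.4802 -0.2001  0.27  ] q [-0.61  0.32  1.62  0.    1.21 -2.42] open 0.651 t 66.2
  turn(deg, tool) [ 0.06  0.01 -0.21] then shift(mm) [-158.4   41.3   20. ]
  shift first(mm) [-158.3   41.9   20.1]
```

Request:
jog_arm(
  moves=[
    [-0.0317,0.0084,0,0,0,0,-0.3],
    [-0.0317,0.0084,0,0,0,0,-0.3],
    [-0.0317,0.0084,0,0,0,0,-0.3],
    [-0.0317,0.0084,0,0,0,0,-0.3],
    [-0.0317,0.0084,0.01,0,0,0,-0.3],
    [0,0,0.01,0,0,0,-0.3],
    [0,0,0,0,0,0,-0.3],
  ],
)

```text
time_s: 66.9
tcp_pos: [0.6234, -0.1224, 0.2474]
orientation: [0.37, -3.115, -0.004]
wrist_force: [-0.7, -0.2, -0.8]
opening: 0.65
finger_force: 0.0
```

Request:
jog_arm(
  moves=[
    [0,0,0.03,0,0,0,-0.3],
    [0,0,0.035,0,0,0,-0.3],
    [0,0,0.035,0,0,0,-0.3],
    [0,0,0.035,0,0,0,-0.3],
    [0,0,0.025,0,0,0,-0.3],
    [0,0,0.006,0,0,0,-0.3],
    [0,0,0,0,0,0,1],
    [0,0,0,0,0,0,1],
    [0,0,0,0,0,0,1],
    [0,0,0,0,0,0,1],
  ],
  squeeze=60,
)

```text
time_s: 67.9
tcp_pos: [0.625, -0.1212, 0.0865]
orientation: [-0.37, 3.117, 0.002]
wrist_force: [-0.4, 5.4, 3.1]
opening: 0.156
finger_force: 60.8
```

Request:
jog_arm(
  moves=[
    [0,0,0,0,0,0,1],
    [0,0,0,0,0,2,1],
    [0,0,0,0,0,4,1],
    [0,0,0,0,0,5,1],
    [0,0,0,0,0,5,1],
    [0,0,0,0,0,5,1],
    [0,0,0,0,0,5,1],
    [0,0,0,0,0,5,1],
    [0,0,0,0,0,5,1],
    [0,0,0,0,0,5,1],
  ],
)

```text
time_s: 68.9
tcp_pos: [0.6248, -0.1222, 0.0865]
orientation: [0.749, 3.048, -0.0]
wrist_force: [-1.2, 2.1, 5.6]
opening: 0.148
finger_force: 61.0
```

Request:
jog_arm(
  moves=[
    [0,0,0,0,0,5,1],
    [0,0,0,0,0,5,1],
    [0,0,0,0,0,5,1],
    [0,0,0,0,0,3,1],
    [0,0,0,0,0,1,1],
    [0,0,0,0,0,0,1],
    [0,0,0,0,0,0,1],
    [0,0,0,0,0,0,0.4],
    [0,0,0,0,0,0,-0.3],
    [0,0,0,0,0,0,-0.3],
  ],
)

```text
time_s: 69.9
tcp_pos: [0.6248, -0.1229, 0.0847]
orientation: [1.237, 2.885, -0.0]
wrist_force: [-0.6, -0.1, 0.2]
opening: 0.63
finger_force: 0.0
```

Request:
jog_arm(
  moves=[
    [0,0,0,0,0,0,-0.3],
    [0,0,0,0,0,0,-0.3],
    [0,0,-0.02,0,0,0,-0.3],
    [0,0,-0.04,0,0,0,-0.3],
    [0,0,-0.04,0,0,0,-0.3],
    [0,0,-0.04,0,0,0,-0.3],
    [0,0,-0.04,0,0,0,-0.3],
    [0,0,0,0,0,0,-0.3],
    [0,0,0,0,0,0,-0.3],
  ],
)

```text
time_s: 70.8
tcp_pos: [0.6246, -0.1226, 0.2656]
orientation: [1.236, 2.884, 0.0]
wrist_force: [-0.3, 0.1, -0.4]
opening: 0.647
finger_force: 0.0
```

```bash
python3 - <<'E'
from search import *
p,M,s=fresh(); print(p,s["joints"].round(2)); v=grab("wrist"); standcheck({"blue":place(-1),"yellow":place(-3),"red":place(-4)})
for c,k in(("green",-2),("black",0)): print(c,[(onz(b[0],*v[1:],.046)[:2].round(4).tolist(),int(b[1][4])) for b in blobs(v[0],c,200) if b[1][4]<3000],place(k).round(4))
t=grab("top")
b=bottle(t,"black",[.447,.322])
np.savez("t2.npz",im=t[0],K=t[1],C=t[2])
E
```

```text
[ 0.6236058  -0.12224979  0.26388407] [-0.37  0.49  1.34 -0.    1.31 -1.13]
  wrist blue [([0.5474, -0.0559], 14, 18.8), ([0.5696, -0.0444], 60, 17.0), ([0.5639, -0.0623], 339, 2.1), ([0.5824, -0.066], 43, 17.7)]
  wrist yellow [([0.705, -0.1002], 302, 2.6)]
  wrist red [([0.6842, -0.1812], 276, 2.8)]
  top blue []
  top yellow []
  top red []
green [([0.6471, -0.0403], 1131)] [ 0.6481 -0.0407]
black [([0.541, -0.1419], 1090)] [ 0.5417 -0.1425]
black blobs [(np.int32(119), [220.1, 252.6], [0.4478, 0.3184, 0.034])]
 band box ctr [0.447  0.3183] sides mm 36.6 32.4 dirs [10236.  10148.1]
```

Black is at the pointer, and every other bottle is still centred. Now the black bottle, near (0.447,0.318), heading about +12°.

```bash
python3 - <<'E'
from search import *
p,M,s=pose(); M1=tilt(12,False,15); t=np.array([.445,.318,0]); a=t-.18*M1[:,2]
q=track(s["joints"],[(p,M1),(a,M1),(t-.08*M1[:,2],M1),(t,M1)])
via=np.array([.5,.1,.24]); Mp=tilt(45,True,75); track(q,[(t+[0,0,.1],M1),(via,M1),(via,Mp),(np.array([.553,-.132,.158]),Mp)])
go(a,M1)
E
```

```text
n 12 q [-0.45  0.39  1.55  0.19  1.   -2.32] maxstep 0.11 err 0.0 turn [ -7.6 -13.8 -58.1]
  n 12 q [ 0.48  0.35  1.95 -0.12  0.59 -1.21] maxstep 0.13 err 0.0 turn [0. 0. 0.]
  n 12 q [ 0.46  0.56  1.98 -0.19  0.35 -1.14] maxstep 0.02 err 0.0 turn [0. 0. 0.]
  n 12 q [ 0.45  0.74  1.96 -0.33  0.2  -1.02] maxstep 0.02 err 0.0 turn [0. 0. 0.]
  n 12 q [ 0.45  0.53  1.92 -0.15  0.44 -1.2 ] maxstep 0.03 err 0.0 turn [ 0. -0.  0.]
  n 12 q [-0.07  0.23  1.88  0.1   0.78 -1.91] maxstep 0.07 err 0.0 turn [0. 0. 0.]
  n 27 q [-0.76  0.72  2.39  1.59  1.31 -1.53] maxstep 0.07 err 0.0 turn [-76.7  32.2 132.9]
  n 12 q [-1.03  0.88  1.93  1.25  1.4  -1.25] maxstep 0.04 err 0.0 turn [0. 0. 0.]
at [ 0.6233 -0.1221  0.2624] q [-0.37  0.49  1.34  0.    1.31 -1.13] open 0.653 t 71.0
  turn(deg, tool) [ -7.63 -13.84 -58.07] then shift(mm) [148.  467.6  52. ]
  shift first(mm) [465.9 134.7  89.6]
```

Request:
jog_arm(
  moves=[
    [0,0,0,-0.95,-1.73,-7.26,-0.4],
    [0,0,0,-0.95,-1.73,-7.26,-0.4],
    [0,0,0,-0.95,-1.73,-7.26,-0.4],
    [0,0,0,-0.95,-1.73,-7.26,-0.4],
    [0,0,0,-0.95,-1.73,-7.26,-0.4],
    [0,0,0,-0.95,-1.73,-7.26,-0.4],
    [0,0,0,-0.95,-1.73,-7.26,-0.4],
    [0,0,0,-0.95,-1.73,-7.26,-0.4],
    [0.0106,0.0334,0,0,0,0,-0.4],
    [0.0106,0.0334,0,0,0,0,-0.4],
  ],
)

```text
time_s: 72.05
tcp_pos: [0.5895, -0.0617, 0.2572]
orientation: [-0.298, 2.864, 0.038]
wrist_force: [0.1, -0.3, 0.4]
opening: 0.697
finger_force: 0.0
```

Request:
jog_arm(
  moves=[
    [0.0106,0.0334,0,0,0,0,-0.4],
    [0.0106,0.0334,0,0,0,0,-0.4],
    [0.0106,0.0334,0,0,0,0,-0.4],
    [0.0106,0.0334,0,0,0,0,-0.4],
    [0.0106,0.0334,0,0,0,0,-0.4],
    [0.0106,0.0334,0,0,0,0,-0.4],
    [0.0106,0.0334,0.0087,0,0,0,-0.4],
    [0.0106,0.0334,0.0087,0,0,0,-0.4],
    [0.0106,0.0334,0.0087,0,0,0,-0.4],
    [0.0106,0.0334,0.0087,0,0,0,-0.4],
  ],
)

```text
time_s: 73.05
tcp_pos: [0.4285, 0.2468, 0.1954]
orientation: [-0.301, 2.863, 0.036]
wrist_force: [0.4, -0.2, 0.5]
opening: 0.699
finger_force: 0.0
```

Request:
jog_arm(
  moves=[
    [0.0106,0.0334,0.0087,0,0,0,-0.4],
    [0.0106,0.0334,0.0087,0,0,0,-0.4],
    [0,0,0,0,0,0,-0.4],
    [0,0,0,0,0,0,-0.4],
  ],
)

```text
time_s: 73.45
tcp_pos: [0.3993, 0.3081, 0.1731]
orientation: [-0.305, 2.864, 0.035]
wrist_force: [0.4, -0.5, -0.6]
opening: 0.7
finger_force: 0.0
```

```bash
python3 - <<'E'
from search import *
pickplan("black",[.447,.318])
v=grab("wrist"); uv=proj([.445,.318,.02],*v[1:]).astype(int); o=np.maximum(uv-[80,60],0); print(uv,o); save("k1",cv2.resize(v[0][o[1]:o[1]+120,o[0]:o[0]+160],None,fx=4,fy=4,interpolation=cv2.INTER_CUBIC))
E
```

```text
black blobs [(np.int32(753), [327.7, 188.2], [0.4442, 0.3222, 0.034]), (np.int32(299), [326.6, 149.2], [0.4, 0.3111, 0.034])]
 band box ctr [0.445  0.3222] sides mm 30.5 31.7 dirs [102.3  14.3]
black blobs [(np.int32(123), [220.2, 252.5], [0.448, 0.3182, 0.034])]
 band box ctr [0.4493 0.3186] sides mm 37.9 34.7 dirs [10231.8 10143.9]
tri band [0.4485 0.3218 0.026 ] gap 0.0032
ctr [0.445  0.3222] psi from cap 13.8 from box 14.3
at [0.4009 0.307  0.1741] q [ 0.48  0.35  1.95 -0.13  0.59 -1.2 ] open 0.7 t 73.6
  turn(deg, tool) [-0.75  0.17 -2.22] then shift(mm) [ 2.1  3.9 99.7]
  shift first(mm) [ 2.5  5.1 99.6]
[324 180] [244 120]
```

View pics/k1.png

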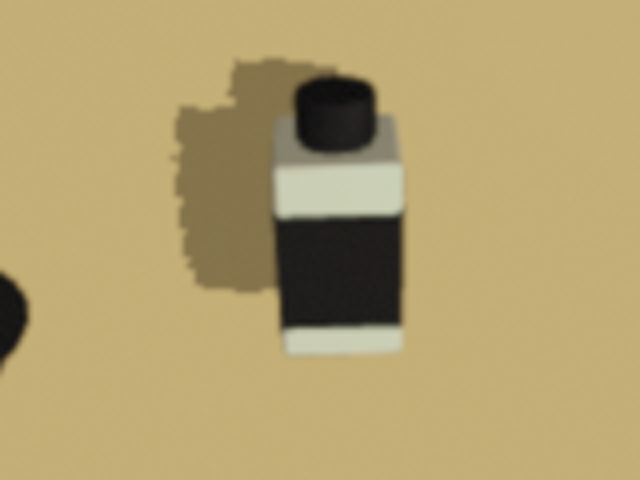

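The crop shows the white-bodied black bottle: band at (340,270), cap at (335,113). I go down to grasp it.

Request:
jog_arm(
  moves=[
    [0,0,0,-0.7,0.2,-2,-0.4],
    [0.0007,0.0013,0.033,0,0,0,-0.4],
    [0.0007,0.0013,0.033,0,0,0,-0.4],
    [0.0007,0.0013,0.033,0,0,0,-0.4],
    [0,0,0,0,0,0,-0.4],
    [0,0,0,0,0,0,-0.4],
  ],
)

```text
time_s: 74.25
tcp_pos: [0.4223, 0.3164, 0.0778]
orientation: [-0.352, 2.862, 0.046]
wrist_force: [-0.5, -0.2, 0.6]
opening: 0.703
finger_force: 0.0
```

```bash
python3 - <<'E'
from search import *
fresh(); P=np.load("pick.npz"); go(P["t"],P["M"])
E
```

```text
at [0.4227 0.3169 0.0788] q [ 0.47  0.56  1.98 -0.17  0.35 -1.2 ] open 0.695 t 74.3
  turn(deg, tool) [-0.03  0.02 -0.21] then shift(mm) [ 0.1 -0.4 81.6]
  shift first(mm) [ 0.1 -0.3 81.6]
```

Request:
jog_arm(
  moves=[
    [0,0,0.025,0,0,0,-0.4],
    [0,0,0.025,0,0,0,-0.4],
    [0,0,0.02,0,0,0,-0.4],
    [0,0,0.011,0,0,0,-0.4],
    [0,0,0,0,0,0,-0.4],
    [0,0,0,0,0,0,0.6],
    [0,0,0,0,0,0,0.6],
    [0,0,0,0,0,0,0.6],
    [0,0,0,0,0,0,0.6],
    [0,0,0,0,0,0,0.6],
  ],
  squeeze=50,
)

```text
time_s: 75.3
tcp_pos: [0.4426, 0.3227, 0.0012]
orientation: [-0.354, 2.858, 0.048]
wrist_force: [-1.2, -0.4, 5.6]
opening: 0.383
finger_force: 51.1
```

```bash
python3 - <<'E'
from search import *
plan([.51,.12,.25])
E
```

```text
open 0.383 force 51.1 [-1.3 -0.7  6.5]
foot in tool [-0.0352 -0.001  -0.0069] lean 74.9 tcp place [ 0.5536 -0.132   0.0782] z [-0.002  0.002  1.   ]
  n 12 q [ 0.46  0.53  1.92 -0.13  0.44 -1.25] maxstep 0.03 err 0.0 turn [-0. -0. -0.]
  n 12 q [-0.03  0.24  1.84  0.1   0.81 -1.9 ] maxstep 0.06 err 0.0 turn [0. 0. 0.]
  n 27 q [-0.68  0.68  2.38  1.65  1.3  -1.48] maxstep 0.07 err 0.0 turn [-77.5  30.3 134.7]
  n 12 q [-1.03  0.84  1.93  1.25  1.41 -1.21] maxstep 0.05 err 0.0 turn [0. 0. 0.]
  n 12 q [-1.03  1.05  1.9   1.28  1.36 -1.38] maxstep 0.02 err 0.0 turn [0. 0. 0.]
at [0.4426 0.3227 0.0012] q [ 0.46  0.74  1.96 -0.29  0.19 -1.08] open 0.383 t 75.3
  turn(deg, tool) [0. 0. 0.] then shift(mm) [ -80.1 -212.8 -236.2]
  shift first(mm) [ -80.1 -212.8 -236.2]
```

Request:
jog_arm(
  moves=[
    [0,0,-0.02,0,0,0,0.6],
    [0,0,-0.035,0,0,0,0.6],
    [0,0,-0.035,0,0,0,0.6],
    [-0.0114,-0.0304,-0.0209,0,0,0,0.6],
    [-0.0114,-0.0304,-0.0209,0,0,0,0.6],
    [-0.0114,-0.0304,-0.0209,0,0,0,0.6],
    [-0.0114,-0.0304,-0.0209,0,0,0,0.6],
    [-0.0114,-0.0304,-0.0209,0,0,0,0.6],
    [-0.0114,-0.0304,-0.0209,0,0,0,0.6],
    [-0.0114,-0.0304,-0.0209,0,0,0,0.6],
  ],
)

```text
time_s: 76.35
tcp_pos: [0.5092, 0.1189, 0.2499]
orientation: [-0.355, 2.86, 0.047]
wrist_force: [1.2, -0.1, -2.4]
opening: 0.38
finger_force: 50.4
```

Request:
jog_arm(
  moves=[
    [0,0,0,-3.88,1.52,6.74,0.6],
    [0,0,0,-3.88,1.52,6.74,0.6],
    [0,0,0,-3.88,1.52,6.74,0.6],
    [0,0,0,-3.88,1.52,6.74,0.6],
    [0,0,0,-3.88,1.52,6.74,0.6],
    [0,0,0,-3.88,1.52,6.74,0.6],
    [0,0,0,-3.88,1.52,6.74,0.6],
    [0,0,0,-3.88,1.52,6.74,0.6],
    [0,0,0,-3.88,1.52,6.74,0.6],
    [0,0,0,-3.88,1.52,6.74,0.6],
  ],
)

```text
time_s: 77.35
tcp_pos: [0.5099, 0.1197, 0.2489]
orientation: [-1.203, -2.512, -1.132]
wrist_force: [-0.4, -0.1, -1.2]
opening: 0.383
finger_force: 50.4
```

Request:
jog_arm(
  moves=[
    [0,0,0,-3.88,1.52,6.74,0.6],
    [0,0,0,-3.88,1.52,6.74,0.6],
    [0,0,0,-3.88,1.52,6.74,0.6],
    [0,0,0,-3.88,1.52,6.74,0.6],
    [0,0,0,-3.88,1.52,6.74,0.6],
    [0,0,0,-3.88,1.52,6.74,0.6],
    [0,0,0,-3.88,1.52,6.74,0.6],
    [0,0,0,-3.88,1.52,6.74,0.6],
    [0,0,0,-3.88,1.52,6.74,0.6],
    [0,0,0,-3.88,1.52,6.74,0.6],
  ],
)

```text
time_s: 78.35
tcp_pos: [0.5102, 0.1191, 0.2485]
orientation: [-2.02, -0.825, -1.543]
wrist_force: [-0.8, 0.3, -1.2]
opening: 0.379
finger_force: 50.4
```

```bash
python3 - <<'E'
from search import *
P=np.load("plan.npz"); p,M,s=fresh(); print(s["opening"],s["finger_force"]); go(P["tp"]+[0,0,.08],P["Mp"])
v=grab("wrist"); T=H(p,M)@np.load("B.npy"); print(proj(T[:3,3]+.067*T[:3,2],*v[1:]),[(b[0].round(1),b[1][4]) for b in blobs(v[0],"black",300) if b[1][4]<6000])
E
```

```text
0.3862528483367723 50.42599260807037
at [0.5081 0.121  0.2478] q [-0.68  0.69  2.39  1.66  1.3  -1.49] open 0.386 t 78.4
  turn(deg, tool) [ 0.21  0.1  -0.86] then shift(mm) [-124.7  211.  -118.3]
  shift first(mm) [-121.7  213.3 -117.3]
[319.13660398 209.38055318] [(array([322.7, 209.8]), np.int32(1558)), (array([320.8, 289.1]), np.int32(3605)), (array([181.6, 365.7]), np.int32(3284)), (array([427.3, 354.4]), np.int32(569)), (array([451.4, 356.3]), np.int32(307)), (array([288.4, 377.4]), np.int32(569))]
```

Request:
jog_arm(
  moves=[
    [-0.0124,0.0212,-0.0118,0.2,0.1,-0.8,0.6],
    [-0.0124,0.0212,-0.0118,0,0,0,0.6],
    [-0.0124,0.0212,-0.0118,0,0,0,0.6],
    [-0.0124,0.0212,-0.0118,0,0,0,0.6],
    [-0.0124,0.0212,-0.0118,0,0,0,0.6],
    [-0.0124,0.0212,-0.0118,0,0,0,0.6],
    [-0.0124,0.0212,-0.0118,0,0,0,0.6],
    [-0.0124,0.0212,-0.0118,0,0,0,0.6],
    [-0.0124,0.0212,-0.0118,0,0,0,0.6],
    [-0.0124,0.0212,-0.0118,0,0,0,0.6],
  ],
)

```text
time_s: 79.45
tcp_pos: [0.5585, -0.1356, 0.1608]
orientation: [-2.013, -0.854, -1.548]
wrist_force: [0.1, -0.1, -1.0]
opening: 0.384
finger_force: 50.4
```

Request:
jog_arm(
  moves=[
    [0,0,0,0,0,0,0.6],
    [0,0,0,0,0,0,0.6],
  ],
)

```text
time_s: 79.65
tcp_pos: [0.5581, -0.1343, 0.1611]
orientation: [-2.012, -0.852, -1.548]
wrist_force: [0.9, 0.8, -1.4]
opening: 0.385
finger_force: 50.5
```

```bash
python3 - <<'E'
from search import *
chk("black")
E
```

```text
open 0.385 grip 50.5 F [-0.3 -0.4 -1.2] foot est [ 0.5462 -0.144   0.1291] z [-0.009  0.009  1.   ]
at [ 0.5578 -0.1332  0.1613] q [-1.03  0.88  1.92  1.25  1.4  -1.24] open 0.385 t 79.7
  turn(deg, tool) [-0.22 -0.01  0.68] then shift(mm) [-80.8  -3.8  19.6]
  shift first(mm) [-80.8  -4.7  19.6]
  scene cap exp [302.6 147.1] band exp [302.9 158.4] seen [([304.6, 138.2], 108), ([297.9, 131.8], 10), ([320.9, 142.9], 34), ([292.3, 142.7], 21), ([302.4, 161.2], 73)]
  top cap exp [375.3 219. ] band exp [373.8 220.3] seen [([375.9, 218.3], 35)]
  wrist cap exp [320.4 210.1] band exp [320.8 263.4] seen [([322.8, 210.5], 1500)]
```

Request:
jog_arm(
  moves=[
    [-0.0164,-0.002,0.0041,0,0,0.6,0.6],
    [-0.0164,-0.001,0.0041,0,0,0,0.6],
    [-0.0164,-0.001,0.0041,0,0,0,0.6],
    [-0.0164,0,0.0041,0,0,0,0.6],
    [-0.009,0,0.002,0,0,0,0.6],
    [-0.004,0,0.001,0,0,0,0.6],
    [-0.002,0,0.0005,0,0,0,0.6],
    [0,0,0,0,0,0,0.6],
    [0,0,0,0,0,0,0.6],
    [0,0,0,0,0,0,0.6],
  ],
)

```text
time_s: 80.85
tcp_pos: [0.5541, -0.1321, 0.0784]
orientation: [-2.012, -0.836, -1.543]
wrist_force: [-0.0, -0.0, -0.3]
opening: 0.381
finger_force: 50.5
```

```bash
python3 - <<'E'
from search import *
p,M,s=fresh();P=np.load("plan.npz"); go(P["tp"],P["Mp"]); T=H(p,M)@np.load("B.npy"); print(T[:3,3].round(4),s["wrist_force"].round(1))
E
```

```text
at [ 0.5541 -0.1321  0.0783] q [-1.03  1.05  1.9   1.28  1.36 -1.38] open 0.383 t 80.9
  turn(deg, tool) [-0.13 -0.06  0.01] then shift(mm) [-0.2 -0.4 -0.3]
  shift first(mm) [-0.2 -0.4 -0.3]
[ 0.5423 -0.1426  0.0461] [-0.5  0.2 -0.3]
```

Request:
jog_arm(
  moves=[
    [-0.001,0,0.0003,0,0,0,0.6],
    [0,0,0,0,0,0,0.6],
    [0,0,0,0,0,0,0.6],
  ],
)

```text
time_s: 81.2
tcp_pos: [0.5541, -0.132, 0.0768]
orientation: [-2.012, -0.835, -1.543]
wrist_force: [-0.0, -0.8, -0.7]
opening: 0.379
finger_force: 50.5
```

Request:
jog_arm(
  moves=[
    [-0.001,0,0.0002,0,0,0,0.6],
    [0,0,0,0,0,0,0.6],
    [0,0,0,0,0,0,0.6],
  ],
)

```text
time_s: 81.5
tcp_pos: [0.554, -0.1319, 0.0768]
orientation: [-2.01, -0.834, -1.545]
wrist_force: [-2.0, -1.1, 5.4]
opening: 0.385
finger_force: 50.8
```

Contact. I release and retreat.

Request:
jog_arm(
  moves=[
    [0,0,0,0,0,0,0.1],
    [0,0,0,0,0,0,-0.1],
    [0,0,0,0,0,0,-0.2],
    [0,0,0,0,0,0,-0.2],
    [0,0,-0.01,0,0,0,-0.2],
    [0,0,-0.02,0,0,0,-0.2],
    [0,0,-0.03,0,0,0,-0.2],
    [0,0,-0.03,0,0,0,-0.2],
    [0,0,0,0,0,0,-0.2],
    [0,0,0,0,0,0,-0.2],
  ],
)

```text
time_s: 82.5
tcp_pos: [0.4924, -0.1947, 0.0992]
orientation: [-2.014, -0.834, -1.544]
wrist_force: [0.7, 0.3, 0.9]
opening: 0.596
finger_force: 0.0
```

```bash
python3 - <<'E'
from search import *
fresh(); standcheck({"black":FR,"blue":place(-1),"yellow":place(-3),"red":place(-4)})
p,M,s=pose(); a=np.array([.48,-.2,.27]); k=np.array([.6243,-.1223,.27]); y=43.75
track(s["joints"],[(a,M),(a,down(y))]); go(a,M)
E
```

```text
wrist black [([0.5409, -0.1452], 572, 2.8)]
  wrist blue [([0.5621, -0.0639], 347, 4.6)]
  wrist yellow [([0.7055, -0.0991], 258, 3.3)]
  wrist red [([0.6825, -0.1809], 402, 2.9)]
  top black [([0.5276, -0.1283], 54, 20.0), ([0.5443, -0.1448], 29, 3.5)]
  top blue [([0.55, -0.0484], 35, 19.9), ([0.5655, -0.063], 30, 2.1)]
  top yellow [([0.7061, -0.1009], 34, 1.5)]
  top red [([0.6853, -0.1819], 35, 2.8)]
  n 12 q [-1.23  0.65  1.9   1.05  1.59 -1.04] maxstep 0.03 err 0.0 turn [-0.  0.  0.]
  n 19 q [-0.61  0.32  1.62 -0.    1.21 -1.37] maxstep 0.07 err 0.0 turn [ 57.1 -58.8 -74.6]
at [ 0.4928 -0.1926  0.0991] q [-1.2   1.01  1.89  1.1   1.42 -1.34] open 0.601 t 82.7
  turn(deg, tool) [0. 0. 0.] then shift(mm) [161.4  -4.3 -58. ]
  shift first(mm) [161.4  -4.3 -58. ]
```

All four bottles stand centred. Last turn: 60° on to white.

Request:
jog_arm(
  moves=[
    [0.0322,-0.0008,-0.0116,0,0,0,-0.3],
    [0.0322,-0.0008,-0.0116,0,0,0,-0.3],
    [0.0322,-0.0008,-0.0116,0,0,0,-0.3],
    [0.0322,-0.0008,-0.0116,0,0,0,-0.3],
    [0.0322,-0.0008,-0.0116,0,0,0,-0.3],
    [0,0,0,4.08,-4.2,-5.33,-0.3],
    [0,0,0,4.08,-4.2,-5.33,-0.3],
    [0,0,0,4.08,-4.2,-5.33,-0.3],
    [0,0,0,4.08,-4.2,-5.33,-0.3],
    [0,0,0,4.08,-4.2,-5.33,-0.3],
  ],
)

```text
time_s: 83.65
tcp_pos: [0.4801, -0.1999, 0.2694]
orientation: [-1.934, -1.697, -1.127]
wrist_force: [0.1, -0.0, 0.4]
opening: 0.653
finger_force: 0.0
```

Request:
jog_arm(
  moves=[
    [0,0,0,4.08,-4.2,-5.33,-0.3],
    [0,0,0,4.08,-4.2,-5.33,-0.3],
    [0,0,0,4.08,-4.2,-5.33,-0.3],
    [0,0,0,4.08,-4.2,-5.33,-0.3],
    [0,0,0,4.08,-4.2,-5.33,-0.3],
    [0,0,0,4.08,-4.2,-5.33,-0.3],
    [0,0,0,4.08,-4.2,-5.33,-0.3],
    [0,0,0,4.08,-4.2,-5.33,-0.3],
    [0,0,0,4.08,-4.2,-5.33,-0.3],
    [0,0,0,0,0,0,-0.3],
  ],
)

```text
time_s: 84.65
tcp_pos: [0.4793, -0.1966, 0.2693]
orientation: [-1.226, -2.89, 0.0]
wrist_force: [0.3, 0.1, -0.6]
opening: 0.654
finger_force: 0.0
```

```bash
python3 - <<'E'
from search import *
fresh(); go(np.array([.6243,-.1223,.25]),down(43.75))
E
```

```text
at [ 0.4796 -0.1981  0.2692] q [-0.61  0.32  1.62  0.    1.21 -1.37] open 0.65 t 84.7
  turn(deg, tool) [-0.01 -0.09  0.08] then shift(mm) [-45.3 157.   19.2]
  shift first(mm) [-45.6 156.9  19.1]
```

Request:
jog_arm(
  moves=[
    [-0.0091,0.0314,0,0,0,0,-0.3],
    [-0.0091,0.0314,0,0,0,0,-0.3],
    [-0.0091,0.0314,0,0,0,0,-0.3],
    [-0.0091,0.0314,0,0,0,0,-0.3],
    [-0.0091,0.0314,0.01,0,0,0,-0.3],
    [0,-0.003,0.01,0,0,0,-0.3],
    [0,0,0,0,0,0,-0.3],
  ],
)

```text
time_s: 85.4
tcp_pos: [0.6212, -0.1277, 0.2465]
orientation: [-1.235, -2.882, 0.002]
wrist_force: [-0.5, -0.1, -0.6]
opening: 0.649
finger_force: 0.0
```

Request:
jog_arm(
  moves=[
    [0,0,0.03,0,0,0,-0.3],
    [0,0,0.035,0,0,0,-0.3],
    [0,0,0.035,0,0,0,-0.3],
    [0,0,0.035,0,0,0,-0.3],
    [0,0,0.025,0,0,0,-0.3],
    [0,0,0.006,0,0,0,-0.3],
    [0,0,0,0,0,0,1],
    [0,0,0,0,0,0,1],
    [0,0,0,0,0,0,1],
    [0,0,0,0,0,0,1],
  ],
  squeeze=60,
)

```text
time_s: 86.4
tcp_pos: [0.6275, -0.1256, 0.0858]
orientation: [1.235, 2.878, 0.008]
wrist_force: [8.8, 9.6, -2.5]
opening: 0.151
finger_force: 59.2
```

Request:
jog_arm(
  moves=[
    [0,0,0,0,0,0,1],
    [0,0,0,0,0,2,1],
    [0,0,0,0,0,4,1],
    [0,0,0,0,0,5,1],
    [0,0,0,0,0,5,1],
    [0,0,0,0,0,5,1],
    [0,0,0,0,0,5,1],
    [0,0,0,0,0,5,1],
    [0,0,0,0,0,5,1],
    [0,0,0,0,0,5,1],
  ],
)

```text
time_s: 87.4
tcp_pos: [0.6237, -0.1271, 0.0858]
orientation: [2.171, 2.267, 0.002]
wrist_force: [-1.5, 3.6, 0.5]
opening: 0.15
finger_force: 60.0
```

Request:
jog_arm(
  moves=[
    [0,0,0,0,0,5,1],
    [0,0,0,0,0,5,1],
    [0,0,0,0,0,5,1],
    [0,0,0,0,0,3,1],
    [0,0,0,0,0,1,1],
    [0,0,0,0,0,0,1],
    [0,0,0,0,0,0,1],
    [0,0,0,0,0,0,0.4],
    [0,0,0,0,0,0,-0.3],
    [0,0,0,0,0,0,-0.3],
  ],
)

```text
time_s: 88.4
tcp_pos: [0.6238, -0.1286, 0.0845]
orientation: [2.512, 1.881, 0.001]
wrist_force: [0.2, -0.4, 0.5]
opening: 0.627
finger_force: 0.0
```

Request:
jog_arm(
  moves=[
    [0,0,0,0,0,0,-0.3],
    [0,0,0,0,0,0,-0.3],
    [0,0,-0.02,0,0,0,-0.3],
    [0,0,-0.04,0,0,0,-0.3],
    [0,0,-0.04,0,0,0,-0.3],
    [0,0,-0.04,0,0,0,-0.3],
    [0,0,-0.04,0,0,0,-0.3],
    [0,0,0,0,0,0,-0.3],
    [0,0,0,0,0,0,-0.3],
  ],
)

```text
time_s: 89.3
tcp_pos: [0.6232, -0.1279, 0.2649]
orientation: [2.511, 1.881, 0.001]
wrist_force: [-1.3, 0.3, 0.5]
opening: 0.65
finger_force: 0.0
```

```bash
python3 - <<'E'
from search import *
p,M,s=fresh(); print(p,s["joints"].round(2)); standcheck({"black":place(-1),"blue":place(-2),"yellow":place(-4),"red":place(-5)})
v=grab("wrist"); print("green",[(onz(b[0],*v[1:],.046)[:2].round(4).tolist(),int(b[1][4])) for b in blobs(v[0],"green",200)],place(-3).round(4)); save("f",v[0])
E
```

```text
[ 0.62223346 -0.12756069  0.26314077] [-0.38  0.49  1.34 -0.    1.31 -0.09]
  wrist black [([0.5647, -0.0635], 313, 2.7)]
  wrist blue [([0.6641, -0.0377], 55, 16.3), ([0.6457, -0.0407], 343, 2.4), ([0.6513, -0.0591], 63, 18.7)]
  wrist yellow [([0.6836, -0.1819], 305, 1.8)]
  wrist red [([0.6031, -0.2041], 273, 2.6)]
  top black [([0.5659, -0.0689], 116, 8.0)]
  top blue [([0.6472, -0.0412], 30, 1.0)]
  top yellow []
  top red [([0.604, -0.2057], 37, 3.9)]
green [([0.7065, -0.1015], 1169)] [ 0.7069 -0.1021]
```

View pics/f.png

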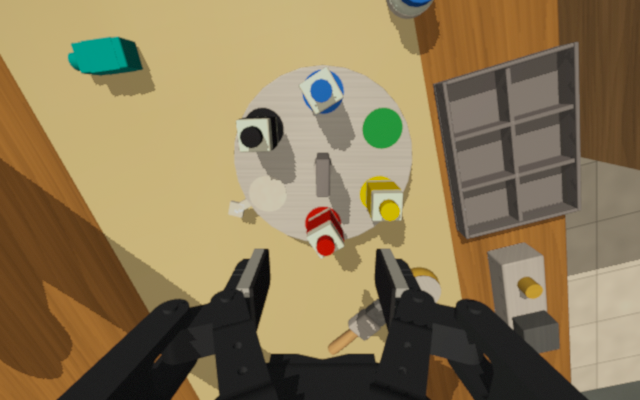

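The final view shows white (267,193) at the pointer (238,208), with black (252,136), blue (321,90), yellow (390,210) and red (325,245) standing on their own spots. I hand the job in.

```bash
python3 -c "
from station import robot
print(robot.finish_job())"
```

```text
the job is handed in; nothing more can be done
None
```

The job is handed in: the red, yellow, blue and black bottles (green was absent) stand upright within about 4 mm of the centre of their own places, the bare white place is clicked in at the pointer, and I did not move any bystanders; the hand-in returned no verdict.

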